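# Pinch the glued file ferrules in the locking pliers

### The arm

A 7-joint arm with a two-finger parallel gripper is mounted at the origin on a cart in front of the work surface, level with it; the furniture and walls round the work are solid. World frame = base frame: x ahead of the robot, y to its left, z up, the work surface at z = 0. Lengths are in m, angles in rad, forces in N, time in s.
With the tool pointing down it reaches from about 0.4 to 0.9 m from the base axis. Payload 5.5 kg.
Tool frame: the origin (TCP) lies at the very end of the fingers, on their centre line; the grasp point (between the pads) lies 19 mm behind it (manip.grasp_offset is the distance from the TCP to the grasp point, in m); z points along the fingers, y is the direction in which the jaws open and shut (so a half turn about z gives the same grasp; the last joint's range is limited). The gripper opens to 92 mm and grips with 3 to 60 N. Pads are 19 mm wide; open, the fingers measure 130 mm over their backs; the gripper's body (75 mm by 190 mm) begins 47 mm behind the grasp point.
Start: joints at [-0.942, 0.501, -0.427, 1.55, 0.221, 1.138, -0.21], TCP at [0.232, 0.607, 0.227] pointing down, gripper open.
Joint ranges: [-2.88, 2.88], [-0.31, 2.03], [-1.54, 1.56], [0.2, 2.42], [-1.41, 4.55], [0.19, 2.02], [-2.57, 2.57]. Speed limits (rad/s): [2.57, 2.57, 3.14, 3.14, 3.14, 3.14, 3.14].

### API

Orientations are given as a unit quaternion [w, x, y, z].
In Python, from station import manip gives the robot as it stands.
- The arm moves only by the tool servo_tool, never from a script. Its argument "steps" is a list of rows, each a list of 7 numbers: the shift along the tool's x, y, z normalised to -1 to 1, where 1 is 20 mm, then the turn, a rotation vector about the tool's x, y, z normalised to -1 to 1, where 1 is 0.15 rad, then the gripper's target within -1 to 1 (shut at 1, half-way at 0, fully open at -1). A call has 1 to 10 rows; each row shifts and turns the pose as measured when the row begins, along the tool's axes as they then stand; what a row does not reach is not made up. A row lasts 1/10 s, in which the tool goes at most 50 mm and 8.59 degrees, less where a joint would pass 70% of its speed; a pose out of reach is approached as far as the arm can. A call with a number of a shift or a turn outside -1 to 1 is refused whole. A call with a gripper value outside its range is refused whole. The fingers move at their own pace and stop on an object; "newtons" is the grip in N (left out, the last holds). Time passes only in rows, so rows that do not move let the fingers close. It gives the time, the measured TCP pose, the force and the opening at its end, in the units of the state.
- manip.sense(): the state, without advancing time (a new reading comes with each control period).
- manip.camera(name): name is "scene" or "top" or "wrist"; returns a dict with "frame" (420x560x3 uint8, blue, green, red), "fx", "fy", "cx", "cy" (pixels), "dist" ([k1, k2, p1, p2, k3] as OpenCV has them; the pictures are not rectified), "rvec" (rotation vector, rad) and "tvec" (3), from world to camera coordinates, as OpenCV has them. Camera axes: x right, y down, z forward; pixel columns grow to the right and rows downward; lengths in m; the calibration is good to about 2 mm. A picture is of the moment at which its call begins. There is no depth.
- manip.hand_in(): hands the job in, once; it reports no verdict.
The state is a dict: "t": time; "joint_positions": joint angles; "joint_vel": joint speeds; "joint_efforts": joint torques, N m; "tool_pos": TCP position; "tcp_rot": TCP orientation; "contact_force": force on the tool from outside, world axes, zero at the start; "ft_torque": the same for the moment, N m; "opening": finger opening in m.
Only numpy, scipy, OpenCV 4.12 (cv2) and the standard library are available. Lean on these libraries where they do the work, as an engineer would, in place of code of your own. Each camera call takes 0.05 s, during which the arm holds its last target. There are 200 camera calls.

### The job

The files in the wooden holder have freshly glued handles: one file at a time, in the order red, yellow, blue (some may be missing), pull the file out, stand it point down in the foot socket of the bench-mounted locking pliers, squeeze the orange handles together until they lock over centre on the brass ferrule, leave them locked for at least three seconds, then press the red release lever to free the file and stand it in the grey rack before starting on the next. Also put the white round glue tin away flat in the low card tray, and leave the blue ink bottle, the roll of clear tape and the eraser where they are. Finish with all files in the rack and the pliers open.

Things in the scene. Friction and masses are not known exactly. Their poses are not given: they have to be found in the camera images.
- clamp: locking pliers mounted flat on a fixed grey plate (205 x 66 mm, x -128 to +77 mm). Origin on the bench under the pivot; x points from the pivot to the jaws, handles towards -x, z up. Two orange handles side by side, z 79 to 101 mm, x -47 to -155 mm, swing level about the pivot, both alike. Steel jaws at x 10 to 65 mm, at most 85 mm over their outsides; lever and pivot reach z = 136 mm
- foot_socket (a point): centre of the mouth of the square foot socket below the jaws: hole 15 x 15 mm, sides along the clamp's x and y, with a 4 mm chamfer, 34 mm deep (floor 16 mm above the bench), in an aluminium block 40 x 40 mm with its top at z = 50 mm. A file stood in it keeps upright but for a slight lean, its ferrule at the height of the jaw pads, its top at z = 166 mm
- squeeze_point (a point): point midway between the two handles, 120 mm from the pivot, at mid height (z = 90 mm); axes as the clamp's. Here the handles measure 66 mm over their outsides when open and 29 mm when locked; squeeze them along the clamp's y with about 20 N on each side
- handle_left (a joint): angle of the left handle (the right follows alike), rad: 0 open, 0.13 dead centre, 0.16 locked at the stop. With a file in the jaws it takes up to about 8 N a side at the squeeze point to pass the dead centre; it then stays locked. A light spring opens it when not locked or when nothing is in the jaws
- release_lever (a joint): angle of the release lever, rad: 0 up, 0.35 fully pressed; sprung back. Locked pliers jump open when it is pressed past about 0.2
- lever_top (a point): top of the red thumb pad (26 x 22 mm) of the release lever, above the pliers on the handle side of the pivot: 54 mm from the pivot, 133 mm above the bench; its hinge lies 58 mm nearer the jaws, along the clamp's y. Frame as the clamp's, tilting with the lever (a file in the socket: x = 110 mm lever up, 97 mm half pressed). Press the pad straight down 15 to 20 mm with some 5 to 10 N
- toggle (a point): on the axis of the toggle crank inside the blue hub (30 mm behind the pivot, z = 45 mm); its x lies along the crank, which turns 8 times the handle angle, from 60 degrees short of pointing at the foot socket (open) past it (dead centre) to 14 degrees beyond. A file in the socket thus has y = +75 mm in this frame when open, 0 at dead centre, about -20 mm when locked
- file_holder: wooden block 46 (x) x 135 (y) x 60 (z) mm, fixed, with three upright square holes 13 mm wide, 50 mm deep (floor at z = 10 mm), at x = 0, y = -45, 0, +45 mm. Origin under its centre
- rack: grey plastic block 50 (x) x 130 (y) x 62 (z) mm on a rubber foot 60 x 142 mm, fixed, with three upright pockets 24 (x) x 22 (y) mm, 56 mm deep (floor at z = 6 mm), at x = 0, y = -42, 0, +42 mm. Origin under its centre
- glue_tin: white round screw-lid tin, 53 mm diameter, 22 mm high, loose. Origin at the centre of its underside, z up
- card_tray: low grey card tray 75 (x) x 195 (y) x 26 (z) mm, fixed; walls 4 mm, floor 2 mm thick. Origin under its centre. Empty at the start
- pad_left: left jaw pad, sprung, rubber, 28 x 8 x 20 mm (z 80 to 100 mm); origin at the centre of its face. Open, the pads stand 30 mm apart; a pinched file stands midway, 56 mm from the pivot
- pad_right: right jaw pad, the same
- ink_bottle: small blue bottle, 24 mm diameter, 40 mm high; bystander, leave alone
- tape_roll: roll of clear tape lying flat, 46 mm diameter, 15 mm high; bystander, leave alone
- rubber_eraser: blue and white eraser, 17 x 26 x 11 mm; bystander, leave alone
- file_red: round file, 150 mm long: steel blade 10 mm across (0 to 62 mm), brass ferrule 14 mm (62 to 88 mm), red plastic handle 16 mm (88 to 150 mm), 60 g. Origin at the centre of the blade's lower end, z along the file towards the handle. Starts upright, blade down, in one hole of the wooden holder; may be absent
- file_yellow: round file, 150 mm long: steel blade 10 mm across (0 to 62 mm), brass ferrule 14 mm (62 to 88 mm), yellow plastic handle 16 mm (88 to 150 mm), 60 g. Origin at the centre of the blade's lower end, z along the file towards the handle. Starts upright, blade down, in one hole of the wooden holder; may be absent
- file_blue: round file, 150 mm long: steel blade 10 mm across (0 to 62 mm), brass ferrule 14 mm (62 to 88 mm), blue plastic handle 16 mm (88 to 150 mm), 60 g. Origin at the centre of the blade's lower end, z along the file towards the handle. Starts upright, blade down, in one hole of the wooden holder; may be absent
Mind the look-alikes: they are no part of the job. What is meant by the file_yellow is not green, and is the smaller of those in its own colour.

How it is judged:
On the way, in this order (a step that is already met when the one before it is completed fails the run):
1. the red file stands in the clamp's foot socket with its brass ferrule between the jaw pads, the pliers locked over centre (toggle crank turned past the file) and both pads bearing on it, for 2 s (y of file_red in the frame of toggle below -0.01 m and contact force between each of pad_left, pad_right and file_red above 4 N and horizontal distance between file_red and foot_socket below 0.012 m and z of file_red in the frame of foot_socket below -0.02 m), for 2 s.
2. the release lever is pressed (past about 0.13 rad) while the red file is still in the socket, and the jaws let go (x of file_red in the frame of lever_top below 0.097 m and y of file_red in the frame of toggle above 0.01 m and horizontal distance between file_red and foot_socket below 0.015 m and z of file_red in the frame of foot_socket below -0.02 m).
3. the red file stands in the grey rack (z of file_red in the frame of rack below 0.02 m and angle between file_red's own z axis and vertical below 0.4 rad and x of file_red in the frame of rack between -0.02 and 0.02 m and y of file_red in the frame of rack between -0.062 and 0.062 m), for 0.2 s.
4. the yellow file stands in the clamp's foot socket with its brass ferrule between the jaw pads, the pliers locked over centre (toggle crank turned past the file) and both pads bearing on it, for 2 s (y of file_yellow in the frame of toggle below -0.01 m and contact force between each of pad_left, pad_right and file_yellow above 4 N and horizontal distance between file_yellow and foot_socket below 0.012 m and z of file_yellow in the frame of foot_socket below -0.02 m), for 2 s.
5. the release lever is pressed (past about 0.13 rad) while the yellow file is still in the socket, and the jaws let go (x of file_yellow in the frame of lever_top below 0.097 m and y of file_yellow in the frame of toggle above 0.01 m and horizontal distance between file_yellow and foot_socket below 0.015 m and z of file_yellow in the frame of foot_socket below -0.02 m).
6. the yellow file stands in the grey rack (z of file_yellow in the frame of rack below 0.02 m and angle between file_yellow's own z axis and vertical below 0.4 rad and x of file_yellow in the frame of rack between -0.02 and 0.02 m and y of file_yellow in the frame of rack between -0.062 and 0.062 m), for 0.2 s.
7. the blue file stands in the clamp's foot socket with its brass ferrule between the jaw pads, the pliers locked over centre (toggle crank turned past the file) and both pads bearing on it, for 2 s (y of file_blue in the frame of toggle below -0.01 m and contact force between each of pad_left, pad_right and file_blue above 4 N and horizontal distance between file_blue and foot_socket below 0.012 m and z of file_blue in the frame of foot_socket below -0.02 m), for 2 s.
8. the release lever is pressed (past about 0.13 rad) while the blue file is still in the socket, and the jaws let go (x of file_blue in the frame of lever_top below 0.097 m and y of file_blue in the frame of toggle above 0.01 m and horizontal distance between file_blue and foot_socket below 0.015 m and z of file_blue in the frame of foot_socket below -0.02 m).
9. the blue file stands in the grey rack (z of file_blue in the frame of rack below 0.02 m and angle between file_blue's own z axis and vertical below 0.4 rad and x of file_blue in the frame of rack between -0.02 and 0.02 m and y of file_blue in the frame of rack between -0.062 and 0.062 m), for 0.2 s.
At the end, for the whole second after the job is handed in: every file that is present stands in the rack (foot within 20 mm of the rack's underside, within its outline, leaning less than 0.4 rad), at rest; the glue tin lies flat on the floor of the card tray, at rest; the plier handles are open (below 0.05 rad) (all of step 3 and all of step 6 and all of step 9 and linear speed of each of file_red, file_yellow, file_blue, glue_tin below 0.02 m/s and z of glue_tin in the frame of card_tray below 0.012 m and angle between glue_tin's own z axis and vertical below 0.15 rad and x of glue_tin in the frame of card_tray between -0.034 and 0.034 m and y of glue_tin in the frame of card_tray between -0.094 and 0.094 m and value of joint handle_left below 0.05 rad); the robot touches nothing.
It fails at once if a bystander (ink bottle, tape roll, eraser) is moved more than 30 mm (distance of any of ink_bottle, tape_roll, rubber_eraser from where it was at the start of the episode above 0.03 m).
Of file_red, file_yellow, file_blue only 2 to 3 are there at a start; the rules pass over those that are not, and their reading is None.
At some moment in a run one of glue_tin may be knocked a few centimetres aside while the robot is not near it.
It also fails if it takes over 210 s, if anything falls off the work surface, if the arm or the gripper's body presses on something with over 40 N, if the wrist force passes 120 N, or if a joint passes its speed limit or range.

## Working session

There is one attempt and no reset: what is moved stays moved. The work goes in short steps, Python scripts to look and compute and a tool call to move; the robot and the scene stay as the last step left them, time stands still between calls to the robot, and variables do not carry over. Pictures are saved under pics/ and viewed, about 12 in all and at most 16, crops included, and the job is handed in when it is done.

Besides the shell and the picture viewer there is one more tool, called after ">>>" as a command line: name --pt "numbers of a row" for each row, then --argument value for the rest. servo_tool: Moves the arm, as the interface text tells. Scaled input: -1 to 1 covers 20 mm each way for a shift and 0.15 rad each way for a turn. Its arguments: {"type":"object","properties":{"steps":{"type":"array","items":{"type":"array","items":{"type":"number","minimum":-1,"maximum":1}}},"newtons":{"type":"number"}},"required":["steps"]}

```bash
mkdir -p pics; ls; cat > h.py <<'E'
import numpy as np, cv2
from station import manip
def shot(n,save=None):
    c=manip.camera(n)
    if save: cv2.imwrite('pics/'+save,c['frame'])
    return c
def K(c): return np.array([[c['fx'],0,c['cx']],[0,c['fy'],c['cy']],[0,0,1.]])
def ray(c,uv):
    p=cv2.undistortPoints(np.array([[uv]],float),K(c),np.array(c['dist'],float))[0,0]
    R=cv2.Rodrigues(np.array(c['rvec'],float))[0]; t=np.array(c['tvec'],float).ravel()
    return -R.T@t, R.T@np.array([p[0],p[1],1])
def onz(c,uv,z):
    o,d=ray(c,uv); return o+d*(z-o[2])/d[2]
def proj(c,P):
    return cv2.projectPoints(np.array(P,float).reshape(-1,1,3),np.array(c['rvec'],float),np.array(c['tvec'],float),K(c),np.array(c['dist'],float))[0][:,0]
E
python3 - <<'E'
from h import *
for n in('scene','top'):
    c=shot(n,n+'0.png'); o,d=ray(c,(280,210)); print(n,o,d,c['fx'])
print(manip.sense())
E
```

```text
pics
scene [ 0.05353331 -0.15541709  0.75532278] [ 0.58738091  0.33630993 -0.73619914] 448.81939863531136
top [0.50826326 0.13921393 0.93872101] [ 0.09061862  0.00277772 -0.99592565] 426.977850141781
{'t': 0.1, 'joint_positions': array([-0.94178815,  0.50177681, -0.4267872 ,  1.55132383,  0.22082341,
        1.13829361, -0.21031457]), 'joint_vel': array([-7.64241040e-04, -1.84896404e-03, -2.29344772e-04,  1.92664602e-04,
       -3.07624630e-04, -5.93091541e-05, -1.25724799e-03]), 'joint_efforts': array([-1.13010817e-02, -5.67865884e+01, -5.83865672e+00, -2.79916602e+01,
       -6.90738112e-02,  2.40079168e-02,  4.31241347e-05]), 'tool_pos': array([0.23234044, 0.6063933 , 0.22577503]), 'tcp_rot': array([-1.78718989e-04,  1.81875348e-01,  9.83321207e-01, -8.54528046e-04]), 'contact_force': array([0.45259437, 0.51565611, 0.18425317]), 'ft_torque': array([-0.03638151,  0.04112301, -0.00525947]), 'opening': 0.092040803212668}
```

View pics/scene0.png

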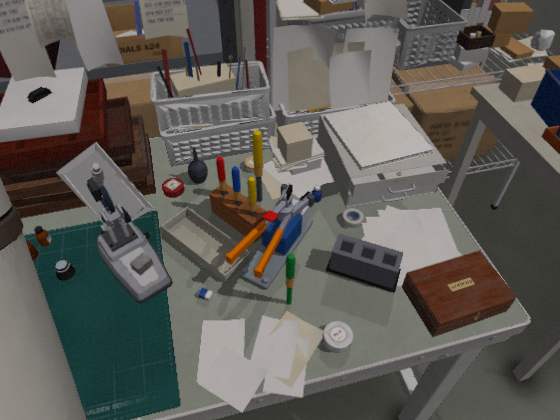

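View pics/top0.png

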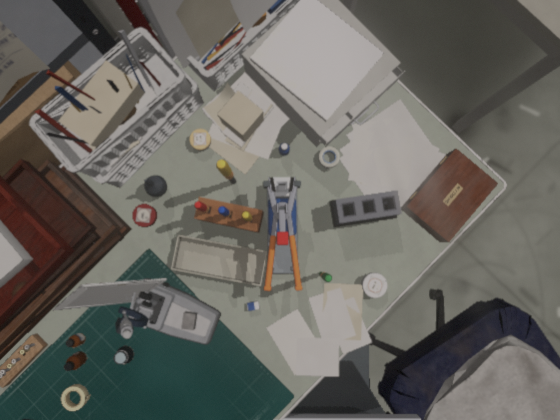

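```bash
python3 - <<'E'
from h import *
c=shot('top'); s=shot('scene')
f=c['frame']
cv2.imwrite('pics/t1.png',cv2.resize(f[130:330,130:430],None,fx=2.6,fy=2.6,interpolation=cv2.INTER_CUBIC))
cv2.imwrite('pics/s1.png',cv2.resize(s['frame'][120:360,150:420],None,fx=2.5,fy=2.5,interpolation=cv2.INTER_CUBIC))
for n,uv,z in [('red',(200,205),.16),('blue',(223,211),.16),('yel',(246,216),.16),('tin',(374,286),.022),('cream tin',(200,139),.03),('green',(327,277),.15),('rackA',(349,209),.062),('rackB',(391,205),.062),('trayc',(217,261),.026),('lever',(282,238),.133),('hL',(269,288),.1),('hR',(297,288),.1),('pivot',(282,215),.13),('big yel',(224,164),.2),('ink',(285,149),.04),('tape',(329,157),.015)]:
    print(n,onz(c,uv,z).round(3))
print(proj(c,[[0,0,0],[.5,0,0],[0.5,.3,0],[.232,.606,.227]]))
E
```

```text
red [0.588 0.288 0.16 ]
blue [0.577 0.246 0.16 ]
yel [0.568 0.204 0.16 ]
tin [ 0.43  -0.058  0.022]
cream tin [0.745 0.315 0.03 ]
green [0.457 0.055 0.15 ]
rackA [ 0.59  -0.001  0.062]
rackB [ 0.599 -0.087  0.062]
trayc [0.482 0.276 0.026]
lever [0.529 0.138 0.133]
hL [0.432 0.163 0.1  ]
hR [0.432 0.108 0.1  ]
pivot [0.572 0.138 0.13 ]
big yel [0.656 0.24  0.2  ]
ink [0.721 0.131 0.04 ]
tape [0.709 0.034 0.015]
[[347.26946809 491.80242983]
 [344.74702672 252.67697735]
 [207.77530403 252.51346884]
 [ -7.38498609 419.59561281]]
```

View pics/t1.png

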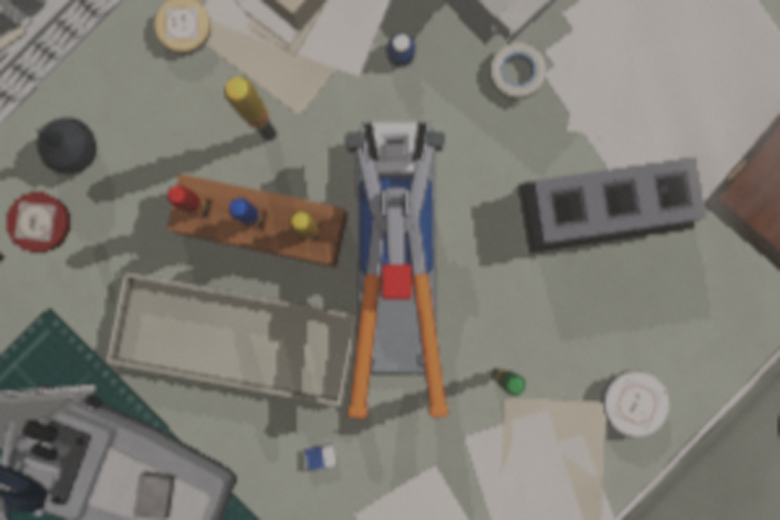

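View pics/s1.png

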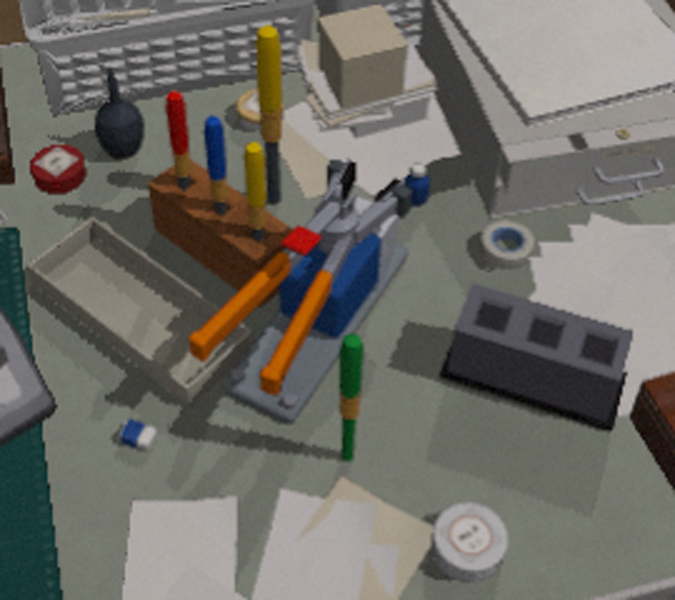

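```bash
cat >> h.py <<'E'
def tri(a,ua,b,ub):
    o1,d1=ray(a,ua); o2,d2=ray(b,ub)
    A=np.stack([d1,-d2],1); s=np.linalg.lstsq(A,o2-o1,rcond=None)[0]
    p,q=o1+s[0]*d1,o2+s[1]*d2
    return (p+q)/2, np.linalg.norm(p-q)
def mask(f,lo,hi,roi=None):
    h=cv2.cvtColor(cv2.GaussianBlur(f,(3,3),0),cv2.COLOR_BGR2HSV); m=cv2.inRange(h,np.array(lo),np.array(hi))
    if roi:
        z=np.zeros_like(m); x0,y0,x1,y1=roi; z[y0:y1,x0:x1]=m[y0:y1,x0:x1]; m=z
    return m
def blobs(m,amin=15):
    n,l,s,c=cv2.connectedComponentsWithStats(m)
    return [(int(s[i,4]),c[i].round(1).tolist(),s[i,:4].tolist()) for i in range(1,n) if s[i,4]>=amin]
E
python3 - <<'E'
from h import *
c=shot('top'); s=shot('scene')
def T(n,us,ut): print(n,[x.round(3) for x in tri(s,us,c,ut)])
S=lambda x,y:(150+x/2.5,120+y/2.5); U=lambda x,y:(130+x/2.6,130+y/2.6)
T('green top',S(351,341),U(516,386)); T('green base',S(347,458),U(499,373))
T('bigyel top',S(267,32),U(235,86)); T('bigyel base',S(273,200),U(268,134))
T('micro eyepiece',(97,170),(127,322)); T('micro flap', (100,150),(62,305))
T('redtop',S(176,96),U(178,191))
for nm,lo,hi in [('red',(0,140,60),(6,255,255)),('orange',(7,150,80),(17,255,255)),('blue',(105,150,50),(125,255,255)),('yellow',(22,150,60),(32,255,255))]:
    print(nm,'top',blobs(mask(c['frame'],lo,hi,(180,130,420,320))),'\n   scene',blobs(mask(s['frame'],lo,hi,(200,120,420,320))))
print(onz(c,U(637,405),.022))
rk=[U(540,182),U(695,162),U(703,225),U(548,246)]; print('rack',[onz(c,u,.062).round(4)[:2] for u in rk], [onz(c,U(*u),.062).round(4)[:2] for u in [(569,207),(621,198),(673,190)]])
print('holder',[onz(c,U(*u),.06).round(4)[:2] for u in [(182,176),(346,209),(336,264),(170,234)]])
print('tray',[onz(c,U(*u),.026).round(4)[:2] for u in [(126,275),(354,317),(343,405),(109,363)]])
E
```

```text
green top [array([0.454, 0.053, 0.15 ]), np.float64(0.001)]
green base [array([0.454, 0.052, 0.002]), np.float64(0.003)]
bigyel top [array([0.659, 0.246, 0.196]), np.float64(0.0)]
bigyel base [array([0.657, 0.246, 0.003]), np.float64(0.0)]
micro eyepiece [array([0.387, 0.391, 0.241]), np.float64(0.009)]
micro flap [array([0.431, 0.476, 0.229]), np.float64(0.05)]
redtop [array([0.591, 0.292, 0.159]), np.float64(0.001)]
red top [(72, [200.4, 205.5], [195, 201, 12, 9]), (124, [282.2, 237.9], [276, 232, 13, 12])] 
   scene [(157, [220.5, 168.4], [217, 156, 8, 26]), (108, [269.4, 215.5], [262, 211, 16, 10])]
orange top [(209, [269.6, 263.8], [265, 237, 10, 53]), (178, [294.8, 262.7], [289, 237, 12, 52])] 
   scene [(428, [236.3, 200.0], [210, 185, 56, 31]), (94, [248.5, 218.0], [239, 213, 18, 11]), (514, [245.3, 242.1], [225, 221, 41, 43]), (424, [268.0, 252.7], [254, 228, 29, 50]), (50, [414.7, 273.7], [409, 271, 11, 6])]
blue top [] 
   scene [(142, [235.6, 178.6], [232, 167, 8, 24]), (59, [316.9, 195.2], [313, 191, 8, 10]), (476, [290.0, 234.1], [276, 214, 26, 40]), (185, [269.5, 231.9], [263, 220, 17, 26]), (35, [202.2, 292.5], [200, 289, 6, 9])]
yellow top [] 
   scene [(290, [257.1, 147.0], [252, 130, 11, 35]), (182, [251.8, 189.5], [248, 177, 9, 26])]
[ 0.43023084 -0.06022472  0.022     ]
rack [array([0.6089, 0.0225]), array([ 0.625 , -0.1009]), array([ 0.5747, -0.1061]), array([0.558 , 0.0167])] [array([ 5.89e-01, -2.00e-04]), array([ 0.5962, -0.0416]), array([ 0.6026, -0.0829])]
holder [array([0.6137, 0.3075]), array([0.5874, 0.1766]), array([0.5437, 0.1844]), array([0.5673, 0.3163])]
tray [array([0.5358, 0.3588]), array([0.5016, 0.1711]), array([0.4303, 0.1798]), array([0.4639, 0.3713])]
```

>>> servo_tool --pt "0 0 -1 0 0 0 0" --pt "0 0 -1 0 0 0 0" --pt "0 0 -1 0 0 0 0" --pt "0 0 -1 0 0 0 0" --pt "0 0 -1 0 0 0 0" --pt "0 0 -1 0 0 0 0" --pt "0 0 -1 0 0 0.9 0" --pt "0 0 0 0 0 1 0" --pt "0 0 0 0 0 0.9 0" --pt "0 0 0 0 0 0 0"

```text
t: 1.3
tool_pos: [0.2321, 0.6059, 0.3707]
tcp_rot: [-0.0, 0.389, 0.921, -0.002]
contact_force: [-0.6, -1.0, -0.4]
opening: 0.046
```

```bash
cat >> h.py <<'E'
from scipy.spatial.transform import Rotation as Ro
def go(P=None,d=None):
    """tool-frame shift (units of 20 mm) to world TCP point P, and turn (units .15 rad) to vertical with tool y at angle d deg"""
    s=manip.sense(); q=s['tcp_rot']; R=Ro.from_quat([q[1],q[2],q[3],q[0]]).as_matrix()
    y=R[:,1]; yaw=np.degrees(np.arctan2(y[1],y[0]))
    out={'t':round(s['t'],2),'pos':s['tool_pos'].round(4),'yaw':round(yaw,1),'open':round(s['opening'],4),'F':s['contact_force'].round(1),'tilt':R[:,2].round(3)}
    if P is not None: out['shift']=(R.T@(np.array(P)-s['tool_pos'])/.02).round(2)
    if d is not None:
        if yaw-d>120: d+=180
        a=np.radians(d); yy=np.array([np.cos(a),np.sin(a),0]); zz=np.array([0,0,-1.]); T=np.stack([np.cross(yy,zz),yy,zz],1)
        out['turn']=(Ro.from_matrix(R.T@T).as_rotvec()/.15).round(2)
        if P is not None: out['shift_after']=(T.T@(np.array(P)-s['tool_pos'])/.02).round(2)
    print(out); return s
E
python3 - <<'E'
from h import *
go([.587,.290,.30],45)
E
```

```text
{'t': 1.3, 'pos': array([0.2321, 0.6059, 0.3707]), 'yaw': np.float64(44.3), 'open': 0.046, 'F': array([-0.6, -1. , -0.4]), 'tilt': array([-0.002, -0.004, -1.   ]), 'shift': array([-23.69,   1.7 ,   3.55]), 'turn': array([-0.03,  0.01, -0.09]), 'shift_after': array([-23.71,   1.38,   3.53])}
```

>>> servo_tool --pt "-1 0.06 0 0 0 0 0" --pt "-1 0.06 0 0 0 0 0" --pt "-1 0.06 0 0 0 0 0" --pt "-1 0.06 0 0 0 0 0" --pt "-1 0.06 0 0 0 0 0" --pt "-1 0.06 0 0 0 0 0" --pt "-1 0.06 0 0 0 0 0" --pt "-1 0.06 0 0 0 0 0" --pt "-1 0.06 0 0 0 0 0" --pt "-1 0.06 0 0 0 0 0"

```text
t: 2.3
tool_pos: [0.3827, 0.4707, 0.3671]
tcp_rot: [-0.002, 0.365, 0.931, -0.005]
contact_force: [-0.7, -0.2, -1.1]
opening: 0.0463
```

>>> servo_tool --pt "-1 0.06 0 0 0 0 0" --pt "-1 0.06 0 0 0 0 0" --pt "-1 0.06 0 0 0 0 0" --pt "-1 0.06 0 0 0 0 0" --pt "-1 0.06 0 0 0 0 0" --pt "-1 0.06 0 0 0 0 0" --pt "-1 0.06 0 0 0 0 0" --pt "-1 0.06 0 0 0 0 0" --pt "-1 0.06 0 0 0 0 0" --pt "-1 0.06 0 0 0 0 0"

```text
t: 3.3
tool_pos: [0.5445, 0.3397, 0.3633]
tcp_rot: [-0.003, 0.344, 0.939, -0.008]
contact_force: [0.4, 0.4, -0.4]
opening: 0.0458
```

```bash
python3 - <<'E'
from h import *
go([.587,.290,.30],45)
w=shot('wrist','w1.png'); o,d=ray(w,(280,210)); print(o,d,w['fx'])
print(proj(w,[[.588,.29,.16],[.578,.246,.16],[.57,.202,.16],[.639,.138,.05],[.529,.138,.133]]).round(0).tolist())
E
```

```text
{'t': 3.3, 'pos': array([0.5445, 0.3397, 0.3633]), 'yaw': np.float64(49.7), 'open': 0.0458, 'F': array([ 0.4,  0.4, -0.4]), 'tilt': array([-0.012, -0.013, -1.   ]), 'shift': array([-3.23, -0.47,  3.17]), 'turn': array([-0.11,  0.  ,  0.55]), 'shift_after': array([-3.26, -0.25,  3.16])}
[0.49542605 0.38593327 0.52083328] [ 0.19497238 -0.16461998 -0.96704832] 306.1628335143301
[[269.0, 239.0], [238.0, 254.0], [208.0, 270.0], [223.0, 292.0], [159.0, 268.0]]
```

View pics/w1.png

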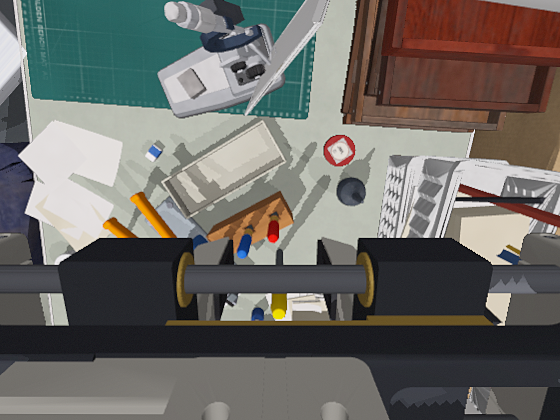

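```bash
cat > clamp.py <<'E'
from h import *
def clamp(c,f):
    m=mask(f,(5,120,60),(19,255,255),(255,225,315,300)); r=mask(f,(0,140,60),(4,255,255),(255,225,315,260))
    ys=[y for y in range(248,284)]; pts=[]
    for y in ys:
        x=np.flatnonzero(m[y])
        if len(x)>3: pts.append([*onz(c,((x[0]+x[-1])/2,y),.1)[:2],x[-1]-x[0]])
    pts=np.array(pts); k=np.polyfit(pts[:,0],pts[:,1],1)
    yy=np.flatnonzero(m.any(1)); yw=np.degrees(np.arctan(k[0]))
    end=onz(c,(282,yy[-1]+.5),.1)
    rb=blobs(r,40); lev=onz(c,rb[0][1],.133)
    e=np.array([np.cos(np.radians(yw)),np.sin(np.radians(yw))])
    pl=lev[:2]+.054*e; pe=np.array([end[0]+.155,np.polyval(k,end[0]+.155)])
    print('yaw',yw,'lever',lev,'end',end,'pivot by lever',pl,'by handle ends',pe,'y on handle line at lever',np.polyval(k,lev[0]),'width px',pts[[0,-1],2])
E
python3 - <<'E'
from clamp import *
c=shot('top'); f=cv2.imread('pics/top0.png'); clamp(c,f)
U=lambda x,y:(130+x/2.6,130+y/2.6)
print('plate', [onz(c,U(*u),.008).round(3)[:2] for u in [(372,372),(420,372)]], 'sock block far edge',[onz(c,U(*u),.05).round(3)[:2] for u in [(372,124),(420,124)]], 'jaw tips outer',[onz(c,U(*u),.1).round(3)[:2] for u in [(350,140),(441,140)]])
cv2.imwrite('pics/jaw.png',cv2.resize(f[165:260,245:325],None,fx=6,fy=6,interpolation=cv2.INTER_CUBIC))
E
```

```text
yaw 1.0178119548691635 lever [0.52878118 0.13706801 0.133     ] end [0.42755069 0.13749409 0.1       ] pivot by lever [0.58277266 0.13802722] by handle ends [0.58255069 0.13893775] y on handle line at lever 0.13798247468352856 width px [26. 35.]
plate [array([0.456, 0.157]), array([0.456, 0.117])] sock block far edge [array([0.657, 0.156]), array([0.657, 0.118])] jaw tips outer [array([0.637, 0.172]), array([0.637, 0.103])]
```

View pics/jaw.png

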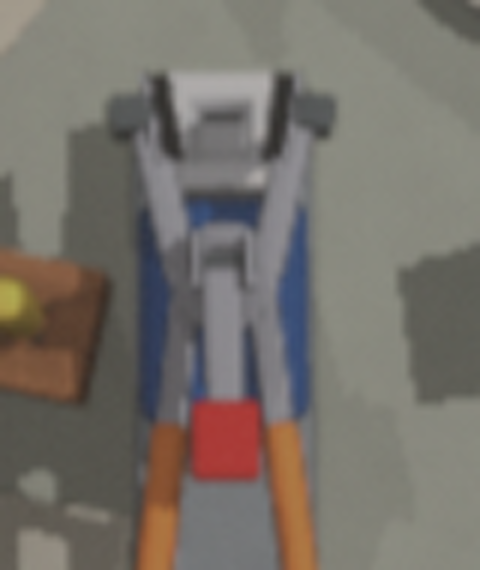

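>>> servo_tool --pt "0 0 0 -0.1 0 0.55 -0.2" --pt "-0.85 -0.05 0.9 0 0 0 -0.2" --pt "-0.85 -0.05 0.9 0 0 0 -0.2" --pt "-0.85 -0.05 0.9 0 0 0 -0.2" --pt "-0.7 -0.05 0.9 0 0 0 -0.2" --pt "0 0 0 0 0 0 -0.2" --pt "0 0 0 0 0 0 -0.2"

```text
t: 4.1
tool_pos: [0.5838, 0.295, 0.2885]
tcp_rot: [-0.003, 0.376, 0.927, -0.0]
contact_force: [-0.1, 0.7, 0.3]
opening: 0.0549
```

```bash
python3 - <<'E'
from h import *
go([.588,.290,.125],45)
E
```

```text
{'t': 4.1, 'pos': array([0.5838, 0.295 , 0.2885]), 'yaw': np.float64(45.9), 'open': 0.0549, 'F': array([-0.1,  0.7,  0.3]), 'tilt': array([-0.005,  0.002, -1.   ]), 'shift': array([-0.36, -0.02,  8.17]), 'turn': array([-0.01, -0.03,  0.1 ]), 'shift_after': array([-0.33, -0.03,  8.18])}
```

>>> servo_tool --pt "-0.35 0 0 0 0 0.1 -0.2" --pt "0 0 1 0 0 0 -0.2" --pt "0 0 1 0 0 0 -0.2" --pt "0 0 1 0 0 0 -0.2" --pt "0 0 1 0 0 0 -0.2" --pt "0 0 1 0 0 0 -0.2" --pt "0 0 1 0 0 0 -0.2" --pt "0 0 1 0 0 0 -0.2" --pt "0 0 1 0 0 0 -0.2" --pt "0 0 0.2 0 0 0 -0.2"

```text
t: 5.1
tool_pos: [0.5926, 0.3059, 0.1349]
tcp_rot: [0.003, 0.377, 0.926, 0.011]
contact_force: [-0.2, 0.2, -0.2]
opening: 0.0553
```

```bash
python3 - <<'E'
from h import *
go([.588,.290,.125],45)
w=shot('wrist'); cv2.imwrite('pics/w2.png',w['frame'][150:330,160:400].repeat(3,0).repeat(3,1)[:540])
E
```

```text
{'t': 5.1, 'pos': array([0.5926, 0.3059, 0.1349]), 'yaw': np.float64(45.7), 'open': 0.0553, 'F': array([-0.2,  0.2, -0.2]), 'tilt': array([ 0.014,  0.018, -1.   ]), 'shift': array([-0.39, -0.74,  0.48]), 'turn': array([ 0.15, -0.02,  0.08]), 'shift_after': array([-0.4 , -0.72,  0.5 ])}
```

View pics/w2.png

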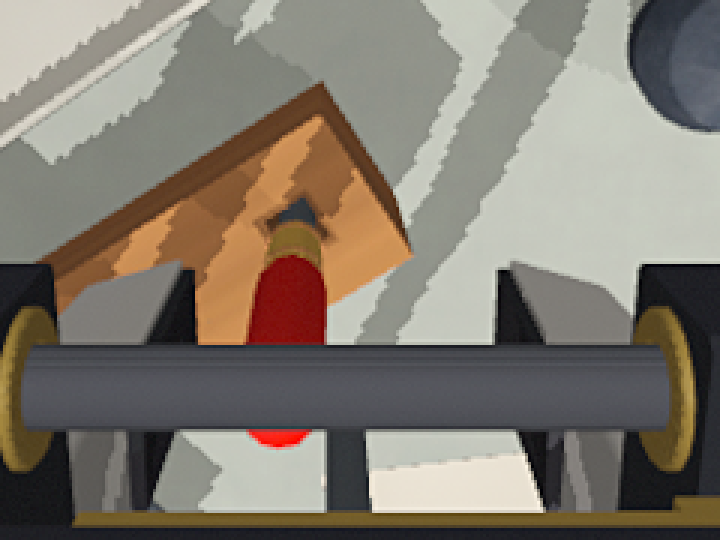

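>>> servo_tool --pt "-0.2 -0.4 0.25 0.15 0 0.05 -0.2" --pt "-0.15 -0.3 0.2 0 0 0 -0.2" --pt "0 0 0 0 0 0 -0.2"

```text
t: 5.45
tool_pos: [0.5898, 0.2922, 0.1297]
tcp_rot: [0.001, 0.38, 0.925, 0.002]
contact_force: [-0.3, 0.6, -0.1]
opening: 0.0552
```

```bash
python3 - <<'E'
from h import *
go([.588,.290,.125],45)
E
```

```text
{'t': 5.45, 'pos': array([0.5898, 0.2922, 0.1297]), 'yaw': np.float64(45.3), 'open': 0.0552, 'F': array([-0.3,  0.6, -0.1]), 'tilt': array([ 0.003,  0.004, -1.   ]), 'shift': array([-0.01, -0.14,  0.23]), 'turn': array([ 0.03, -0.  ,  0.03]), 'shift_after': array([-0.01, -0.14,  0.23])}
```

>>> servo_tool --pt "0 -0.1 0.2 0 0 0 1" --pt "0 0 0 0 0 0 1" --pt "0 0 0 0 0 0 1" --pt "0 0 0 0 0 0 1" --pt "0 0 0 0 0 0 1" --pt "0 0 0 0 0 0 1" --pt "0 0 0 0 0 0 1" --newtons 20

```text
t: 6.15
tool_pos: [0.5895, 0.291, 0.1277]
tcp_rot: [0.002, 0.381, 0.925, 0.004]
contact_force: [-0.2, -0.4, -0.3]
opening: 0.0154
```

>>> servo_tool --pt "0 0 -0.5 0 0 0 1" --pt "0 0 -0.8 0 0 0 1" --pt "0 0 -1 0 0 0 1" --pt "0 0 -1 0 0 0 1" --pt "0 0 -1 0 0 0 1" --pt "0 0 -1 0 0 0 1" --pt "0 0 -1 0 0 0 1" --pt "0 0 -1 0 0 0 1" --pt "0 0 -1 0 0 0 1" --pt "0 0 0 0 0 0 1"

```text
t: 7.15
tool_pos: [0.589, 0.2911, 0.3129]
tcp_rot: [0.005, 0.38, 0.925, 0.007]
contact_force: [1.4, -0.6, 0.7]
opening: 0.0155
```

```bash
python3 - <<'E'
from h import *
go([.638,.138,.28],45)
E
```

```text
{'t': 7.15, 'pos': array([0.589 , 0.2911, 0.3129]), 'yaw': np.float64(45.3), 'open': 0.0155, 'F': array([ 1.4, -0.6,  0.7]), 'tilt': array([ 0.014,  0.01 , -1.   ]), 'shift': array([-7.12, -3.74,  1.6 ]), 'turn': array([0.11, 0.02, 0.03]), 'shift_after': array([-7.15, -3.68,  1.64])}
```

>>> servo_tool --pt "-0.9 -0.47 0.1 0.1 0 0 1" --pt "-0.9 -0.47 0.1 0 0 0 1" --pt "-0.9 -0.47 0.1 0 0 0 1" --pt "-0.9 -0.47 0.1 0 0 0 1" --pt "-0.9 -0.47 0.1 0 0 0 1" --pt "-0.9 -0.47 0.1 0 0 0 1" --pt "-0.9 -0.47 0.1 0 0 0 1" --pt "-0.7 -0.3 0.1 0 0 0 1" --pt "0 0 0 0 0 0 1" --pt "0 0 0 0 0 0 1"

```text
t: 8.15
tool_pos: [0.637, 0.1201, 0.2867]
tcp_rot: [-0.004, 0.383, 0.924, -0.009]
contact_force: [0.4, 0.8, -0.3]
opening: 0.0156
```

```bash
python3 - <<'E'
from h import *
go([.638,.138,.18],45)
E
```

```text
{'t': 8.15, 'pos': array([0.637 , 0.1201, 0.2867]), 'yaw': np.float64(44.9), 'open': 0.0156, 'F': array([ 0.4,  0.8, -0.3]), 'tilt': array([-0.015, -0.013, -1.   ]), 'shift': array([0.59, 0.78, 5.32]), 'turn': array([-0.13, -0.01, -0.01]), 'shift_after': array([0.6 , 0.67, 5.33])}
```

>>> servo_tool --pt "0.3 0.35 0.3 -0.13 0 0 1" --pt "0.3 0.3 0.3 0 0 0 1" --pt "0 0 0 0 0 0 1"

```text
t: 8.45
tool_pos: [0.6366, 0.1411, 0.2736]
tcp_rot: [-0.001, 0.382, 0.924, 0.0]
contact_force: [0.7, 0.3, -0.6]
opening: 0.0152
```

```bash
python3 - <<'E'
from h import *
go([.638,.138,.18],45)
s=shot('scene')
cv2.imwrite('pics/s2.png',cv2.resize(s['frame'][90:270,210:370],None,fx=3.3,fy=3.3,interpolation=cv2.INTER_CUBIC))
E
```

```text
{'t': 8.45, 'pos': array([0.6366, 0.1411, 0.2736]), 'yaw': np.float64(45.1), 'open': 0.0152, 'F': array([ 0.7,  0.3, -0.6]), 'tilt': array([-0.002,  0.002, -1.   ]), 'shift': array([-0.17, -0.06,  4.68]), 'turn': array([-0.  , -0.02,  0.01]), 'shift_after': array([-0.16, -0.06,  4.68])}
```

View pics/s2.png

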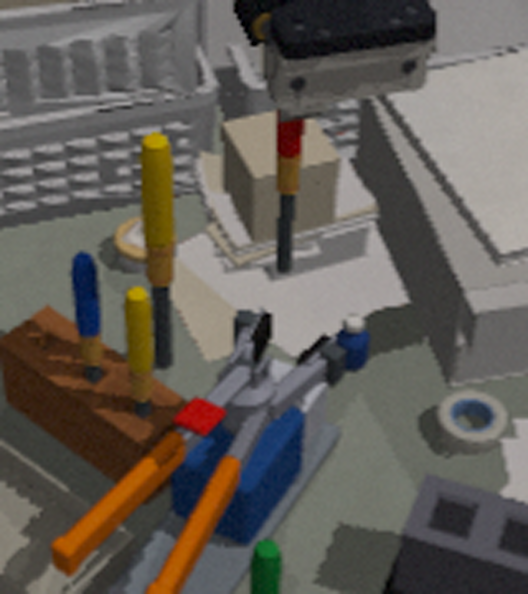

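>>> servo_tool --pt "-0.17 -0.06 0.6 0 0 0 1" --pt "0 0 0.7 0 0 0 1" --pt "0 0 0.7 0 0 0 1" --pt "0 0 0.7 0 0 0 1" --pt "0 0 0.6 0 0 0 1" --pt "0 0 0.4 0 0 0 1" --pt "0 0 0 0 0 0 1"

```text
t: 9.2
tool_pos: [0.6373, 0.1368, 0.192]
tcp_rot: [-0.002, 0.382, 0.924, -0.001]
contact_force: [0.1, -1.1, -1.6]
opening: 0.0156
```

```bash
python3 - <<'E'
from h import *
go([.638,.138,.134],45)
E
```

```text
{'t': 9.2, 'pos': array([0.6373, 0.1368, 0.192 ]), 'yaw': np.float64(45.1), 'open': 0.0156, 'F': array([ 0.1, -1.1, -1.6]), 'tilt': array([-0.005, -0.   , -1.   ]), 'shift': array([0.01, 0.08, 2.9 ]), 'turn': array([-0.02, -0.02,  0.02]), 'shift_after': array([0.02, 0.07, 2.9 ])}
```

>>> servo_tool --pt "0 0.05 0.5 0 0 0 1" --pt "0 0 0.5 0 0 0 1" --pt "0 0 0.5 0 0 0 1" --pt "0 0 0.4 0 0 0 1" --pt "0 0 0 0 0 0 1"

```text
t: 9.7
tool_pos: [0.6386, 0.1377, 0.1514]
tcp_rot: [-0.001, 0.382, 0.924, -0.001]
contact_force: [-0.2, -0.3, 0.2]
opening: 0.0153
```

```bash
python3 - <<'E'
from h import *
go([.638,.138,.134],45)
s=shot('scene')
cv2.imwrite('pics/s3.png',cv2.resize(s['frame'][130:250,230:350],None,fx=5,fy=5,interpolation=cv2.INTER_CUBIC))
E
```

```text
{'t': 9.7, 'pos': array([0.6386, 0.1377, 0.1514]), 'yaw': np.float64(45.1), 'open': 0.0153, 'F': array([-0.2, -0.3,  0.2]), 'tilt': array([-0.003,  0.   , -1.   ]), 'shift': array([ 0.03, -0.01,  0.87]), 'turn': array([-0.01, -0.02,  0.02]), 'shift_after': array([ 0.03, -0.01,  0.87])}
```

View pics/s3.png

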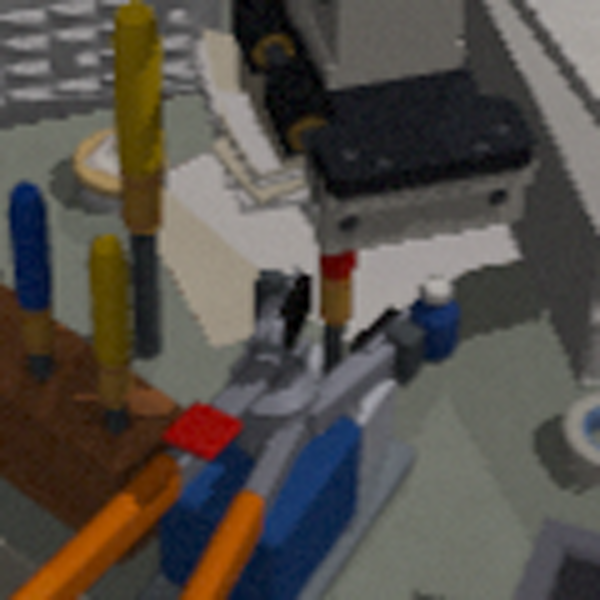

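>>> servo_tool --pt "0 0 0.4 0 0 0 1" --pt "0 0 0.35 0 0 0 1" --pt "0 0 0.1 0 0 0 1" --pt "0 0 0 0 0 0 -0.1" --pt "0 0 0 0 0 0 -0.1" --pt "0 0 0 0 0 0 -0.1" --pt "0 0 0 0 0 0 -0.1" --pt "0 0 0 0 0 0 -0.1"

```text
t: 10.55
tool_pos: [0.6406, 0.1383, 0.1358]
tcp_rot: [0.0, 0.382, 0.924, 0.001]
contact_force: [-0.6, 0.9, -0.1]
opening: 0.0489
```

>>> servo_tool --pt "0 0 -0.6 0 0 0 -0.1" --pt "0 0 -0.8 0 0 0 -0.1" --pt "0 0 -0.8 0 0 0 -0.1" --pt "0 0 -0.4 0 0 0 -0.1" --pt "0 0 0 0 0 0 -0.1"

```text
t: 11.05
tool_pos: [0.6417, 0.1385, 0.1947]
tcp_rot: [0.002, 0.382, 0.924, 0.002]
contact_force: [0.0, -0.5, -0.2]
opening: 0.0503
```

```bash
python3 - <<'E'
from h import *
go([.509,.138,.175],90)
E
```

```text
{'t': 11.05, 'pos': array([0.6417, 0.1385, 0.1947]), 'yaw': np.float64(45.1), 'open': 0.0503, 'F': array([ 0. , -0.5, -0.2]), 'tilt': array([ 0.005,  0.002, -1.   ]), 'shift': array([ 4.69, -4.71,  0.95]), 'turn': array([ 0.03,  0.03, -5.22]), 'shift_after': array([ 6.64, -0.03,  0.98])}
```

>>> servo_tool --pt "0 0 0 0 0 -1 -1" --pt "0 0 0 0 0 -1 -1" --pt "0 0 0 0 0 -1 -1" --pt "0 0 0 0 0 -1 -1" --pt "0 0 0 0 0 -0.9 -1" --pt "0 0 0 0 0 -0.3 -1" --pt "0 0 0 0 0 0 -1"

```text
t: 11.75
tool_pos: [0.6413, 0.1383, 0.1953]
tcp_rot: [0.003, -0.007, 1.0, 0.001]
contact_force: [0.6, -0.3, -0.4]
opening: 0.0918
```

>>> servo_tool --pt "0.6 0 0 0 0 0 -1" --pt "0.9 0 0 0 0 0 -1" --pt "0.9 0 0 0 0 0 -1" --pt "0.9 0 0 0 0 0 -1" --pt "0.9 0 0 0 0 0 -1" --pt "0.9 0 0 0 0 0 -1" --pt "0.7 0 0 0 0 0 -1" --pt "0.4 0 0 0 0 0 -1" --pt "0 0 0 0 0 0 -1"

```text
t: 12.65
tool_pos: [0.5119, 0.1365, 0.1933]
tcp_rot: [0.002, 0.001, 1.0, 0.001]
contact_force: [0.7, -0.3, -0.2]
opening: 0.0917
```

```bash
python3 - <<'E'
from h import *
go([.509,.138,.08],90)
E
```

```text
{'t': 12.65, 'pos': array([0.5119, 0.1365, 0.1933]), 'yaw': np.float64(89.9), 'open': 0.0917, 'F': array([ 0.7, -0.3, -0.2]), 'tilt': array([ 0.004,  0.001, -1.   ]), 'shift': array([0.17, 0.07, 5.66]), 'turn': array([ 0.01,  0.03, -0.01]), 'shift_after': array([0.15, 0.08, 5.66])}
```

>>> servo_tool --pt "0.15 0.07 0.5 0 0.03 0 -1" --pt "0 0 0.8 0 0 0 -1" --pt "0 0 0.8 0 0 0 -1" --pt "0 0 0.8 0 0 0 -1" --pt "0 0 0.8 0 0 0 -1" --pt "0 0 0.8 0 0 0 -1" --pt "0 0 0.6 0 0 0 -1" --pt "0 0 0.4 0 0 0 -1" --pt "0 0 0 0 0 0 -1"

```text
t: 13.55
tool_pos: [0.5137, 0.1387, 0.0747]
tcp_rot: [0.001, 0.004, 1.0, 0.001]
contact_force: [-0.6, 0.6, 0.5]
opening: 0.0915
```

```bash
python3 - <<'E'
from h import *
go([.509,.138,.08],90)
s=shot('scene')
cv2.imwrite('pics/s4.png',cv2.resize(s['frame'][130:310,210:370],None,fx=3.3,fy=3.3,interpolation=cv2.INTER_CUBIC))
E
```

```text
{'t': 13.55, 'pos': array([0.5137, 0.1387, 0.0747]), 'yaw': np.float64(89.6), 'open': 0.0915, 'F': array([-0.6,  0.6,  0.5]), 'tilt': array([ 0.001,  0.003, -1.   ]), 'shift': array([ 0.23, -0.04, -0.27]), 'turn': array([ 0.02,  0.01, -0.05]), 'shift_after': array([ 0.24, -0.03, -0.27])}
```

View pics/s4.png

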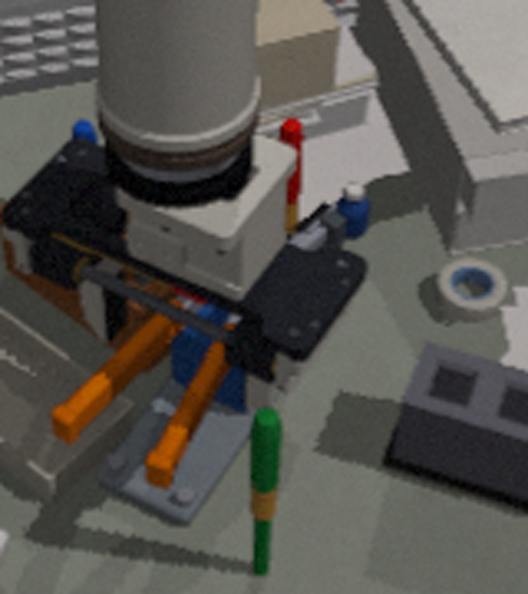

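>>> servo_tool --pt "0.1 0 -0.2 0 0 0 1" --pt "0 0 0 0 0 0 1" --pt "0 0 0 0 0 0 1" --pt "0 0 0 0 0 0 1" --pt "0 0 0 0 0 0 1" --pt "0 0 0 0 0 0 1" --pt "0 0 0 0 0 0 1" --pt "0 0 0 0 0 0 1" --pt "0 0 0 0 0 0 1" --pt "0 0 0 0 0 0 1" --newtons 40

```text
t: 14.6
tool_pos: [0.5104, 0.1367, 0.0821]
tcp_rot: [0.0, 0.005, 1.0, -0.0]
contact_force: [-2.6, -0.6, 2.0]
opening: 0.0294
```

>>> servo_tool --pt "0 0 0 0 0 0 1" --pt "0 0 0 0 0 0 1" --pt "0 0 0 0 0 0 1"

```text
t: 14.9
tool_pos: [0.5105, 0.1367, 0.0821]
tcp_rot: [0.0, 0.005, 1.0, -0.0]
contact_force: [-3.5, -0.9, 3.1]
opening: 0.0299
```

```bash
python3 - <<'E'
from h import *
go([.509,.138,.175],90)
E
```

```text
{'t': 14.9, 'pos': array([0.5105, 0.1367, 0.0821]), 'yaw': np.float64(89.4), 'open': 0.0299, 'F': array([-3.5, -0.9,  3.1]), 'tilt': array([ 0., -0., -1.]), 'shift': array([ 0.07,  0.07, -4.64]), 'turn': array([-0.  ,  0.  , -0.07]), 'shift_after': array([ 0.07,  0.07, -4.64])}
```

>>> servo_tool --pt "0 0 0 0 0 0 -0.6" --pt "0 0 0 0 0 0 -0.6" --pt "0 0 0 0 0 0 -0.6" --pt "0 0 0 0 0 0 -0.6" --pt "0 0 -0.6 0 0 0 -0.6" --pt "0 0 -0.9 0 0 0 -0.6" --pt "0 0 -0.9 0 0 0 -0.6" --pt "0 0 -0.9 0 0 0 -0.6" --pt "0 0 -0.9 0 0 0 -0.6" --pt "0 0 -0.4 0 0 0 -0.6"

```text
t: 15.9
tool_pos: [0.5131, 0.1384, 0.1806]
tcp_rot: [0.003, 0.003, 1.0, 0.001]
contact_force: [0.7, 0.1, -0.1]
opening: 0.0734
```

```bash
cat >> clamp.py <<'E'
def handles(name='top'):
    c=shot(name); m=mask(c['frame'],(5,120,40),(19,255,255),(255,255,315,296))
    for y in (276,280,284):
        x=np.flatnonzero(m[y])
        if len(x): a,b=onz(c,(x[0],y),.1),onz(c,(x[-1]+1,y),.1); print('row',y,'x',a[0].round(3),'outer width mm',((a-b)[1]*1000).round(1),'mid',((a+b)[1]/2).round(4))
E
python3 - <<'E'
from clamp import *
handles()
go([.529,.1375,.15],90)
E
```

```text
{'t': 15.95, 'pos': array([0.5136, 0.1385, 0.1813]), 'yaw': np.float64(89.6), 'open': 0.0734, 'F': array([0.1, 0.4, 1.2]), 'tilt': array([ 0.008,  0.003, -1.   ]), 'shift': array([-0.76, -0.05,  1.57]), 'turn': array([ 0.02,  0.05, -0.05]), 'shift_after': array([-0.77, -0.05,  1.57])}
```

```bash
python3 - <<'E'
from h import *
s=shot('scene')
cv2.imwrite('pics/s5.png',cv2.resize(s['frame'][130:310,210:370],None,fx=3.3,fy=3.3,interpolation=cv2.INTER_CUBIC))
for f in (cv2.imread('pics/scene0.png'),s['frame']):
    print([b for b in blobs(mask(f,(5,150,60),(19,255,255),(215,200,300,290)),30)])
E
```

```text
[(538, [244.6, 209.8], [218, 200, 48, 25]), (543, [245.8, 241.4], [225, 220, 41, 44]), (426, [268.0, 252.7], [254, 228, 29, 50]), (38, [289.5, 282.7], [287, 280, 6, 7])]
[(554, [244.4, 209.8], [218, 200, 49, 25]), (61, [224.6, 210.0], [215, 202, 22, 17]), (903, [256.2, 247.5], [236, 223, 42, 50]), (39, [289.4, 282.8], [287, 280, 6, 7])]
```

View pics/s5.png

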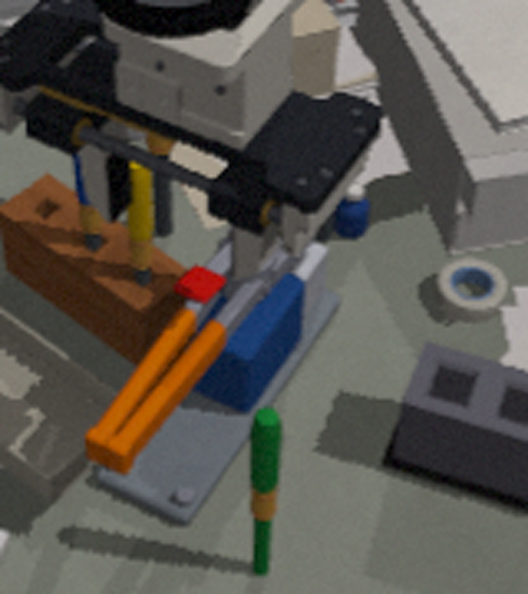

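>>> servo_tool --pt "-0.4 0 0 0 0.05 -0.05 1" --pt "-0.35 0 0 0 0 0 1" --pt "0 0 0 0 0 0 1" --pt "0 0 0 0 0 0 1" --pt "0 0 0.4 0 0 0 1" --pt "0 0 0.5 0 0 0 1" --pt "0 0 0.5 0 0 0 1" --pt "0 0 0.2 0 0 0 1" --pt "0 0 0 0 0 0 1" --pt "0 0 0 0 0 0 1"

```text
t: 17.0
tool_pos: [0.5258, 0.1373, 0.1398]
tcp_rot: [-0.005, -0.001, 1.0, 0.0]
contact_force: [0.9, -0.1, -0.0]
opening: 0.0012
```

>>> servo_tool --pt "0 0 0 0 0 0 1" --pt "0 0 0 0 0 0 1" --pt "0 0 0 0 0 0 1" --pt "0 0 0 0 0 0 1" --pt "0 0 0 0 0 0 1" --pt "0 0 0 0 0 0 1" --pt "0 0 0 0 0 0 1" --pt "0 0 0 0 0 0 1" --pt "0 0 0 0 0 0 1" --pt "0 0 0 0 0 0 1"

```text
t: 18.0
tool_pos: [0.5269, 0.1376, 0.1414]
tcp_rot: [-0.004, -0.001, 1.0, 0.001]
contact_force: [0.2, 0.6, -0.1]
opening: 0.0002
```

```bash
python3 - <<'E'
from clamp import *
go([.529,.1375,.115],90)
E
```

```text
{'t': 18.0, 'pos': array([0.5269, 0.1376, 0.1414]), 'yaw': np.float64(90.1), 'open': 0.0002, 'F': array([ 0.2,  0.6, -0.1]), 'tilt': array([-0.008,  0.002, -1.   ]), 'shift': array([-0.11, -0.01,  1.32]), 'turn': array([ 0.01, -0.05,  0.01]), 'shift_after': array([-0.1 , -0.  ,  1.32])}
```

>>> servo_tool --pt "-0.1 0 0.4 0 -0.05 0 1" --pt "0 0 0.4 0 0 0 1" --pt "0 0 0.4 0 0 0 1" --pt "0 0 0.3 0 0 0 1"

```text
t: 18.4
tool_pos: [0.5289, 0.138, 0.1119]
tcp_rot: [0.001, -0.001, 1.0, 0.001]
contact_force: [-4.3, -1.3, 23.5]
opening: 0.0005
```

```bash
python3 - <<'E'
from clamp import *
go([.529,.1375,.115],90)
s=shot('scene'); print([b for b in blobs(mask(s['frame'],(5,150,60),(19,255,255),(215,200,300,290)),30)])
E
```

```text
{'t': 18.4, 'pos': array([0.5289, 0.138 , 0.1119]), 'yaw': np.float64(90.1), 'open': 0.0005, 'F': array([-4.3, -1.3, 23.5]), 'tilt': array([ 0.001,  0.001, -1.   ]), 'shift': array([-0.  , -0.02, -0.15]), 'turn': array([0.01, 0.01, 0.01]), 'shift_after': array([-0.  , -0.02, -0.15])}
[(419, [241.9, 210.3], [218, 200, 41, 26]), (481, [247.0, 245.0], [230, 222, 36, 45]), (432, [264.3, 251.8], [249, 228, 32, 48]), (39, [289.4, 282.8], [287, 280, 6, 7])]
```

>>> servo_tool --pt "0 0 0 0 0 0 1" --pt "0 0 0 0 0 0 1" --pt "0 0 0 0 0 0 1" --pt "0 0 -0.6 0 0 0 1" --pt "0 0 -0.9 0 0 0 -0.1" --pt "0 0 -0.9 0 0 0 -0.1" --pt "0 0 -0.9 0 0 0 -0.1" --pt "0 0 -0.9 0 0 0 -0.1" --pt "0 0 -0.4 0 0 0 -0.1" --pt "0 0 0 0 0 0 -0.1"

```text
t: 19.45
tool_pos: [0.5277, 0.1379, 0.2083]
tcp_rot: [-0.0, -0.001, 1.0, -0.0]
contact_force: [-0.2, 0.2, 0.3]
opening: 0.044
```

>>> servo_tool --pt "-0.5 0 0 0 0 0 -0.1" --pt "-0.8 0 0 0 0 0 -0.1" --pt "-0.9 0 0 0 0 0 -0.1" --pt "-0.9 0 0 0 0 0 -0.1" --pt "-0.9 0 0 0 0 0 -0.1" --pt "-0.7 0 0 0 0 0 -0.1" --pt "-0.4 0 0 0 0 0 -0.1" --pt "0 0 0 0 0 0 -0.1"

```text
t: 20.25
tool_pos: [0.6335, 0.1359, 0.1982]
tcp_rot: [-0.005, -0.001, 1.0, -0.002]
contact_force: [0.0, -0.3, -0.0]
opening: 0.0503
```

>>> servo_tool --pt "0 0 0 0 0 1 -0.1" --pt "0 0 0 0 0 1 -0.1" --pt "0 0 0 0 0 1 -0.1" --pt "0 0 0 0 0 1 -0.1" --pt "0 0 0 0 0 0.9 -0.1" --pt "0 0 0 0 0 0.3 -0.1" --pt "0 0 0 0 0 0 -0.1"

```text
t: 20.95
tool_pos: [0.6279, 0.1358, 0.1931]
tcp_rot: [-0.009, 0.387, 0.922, -0.007]
contact_force: [-0.4, 0.0, 0.1]
opening: 0.0505
```

```bash
python3 - <<'E'
from clamp import *
go([.6395,.138,.133],45)
s=shot('scene'); print(blobs(mask(s['frame'],(0,140,60),(5,255,255),(270,130,330,230)),10))
b=[b for b in blobs(mask(s['frame'],(5,150,60),(19,255,255),(215,200,300,290)),30)];print(b)
print(proj(s,[[.639,.138,.166],[.639,.138,.104]]))
E
```

```text
{'t': 20.95, 'pos': array([0.6279, 0.1358, 0.1931]), 'yaw': np.float64(44.5), 'open': 0.0505, 'F': array([-0.4,  0. ,  0.1]), 'tilt': array([-0.021, -0.006, -1.   ]), 'shift': array([-0.36,  0.55,  2.99]), 'turn': array([-0.13, -0.07, -0.06]), 'shift_after': array([-0.33,  0.49,  3.01])}
[(122, [297.6, 180.1], [295, 171, 7, 20]), (54, [272.5, 215.5], [270, 211, 8, 11])]
[(94, [228.5, 203.2], [219, 200, 17, 10]), (371, [249.9, 211.5], [235, 200, 32, 25]), (536, [245.7, 241.6], [225, 220, 41, 44]), (424, [268.0, 252.7], [254, 228, 29, 50]), (39, [289.4, 282.8], [287, 280, 6, 7])]
[[298.88800804 167.91856392]
 [297.80706041 190.40612168]]
```

>>> servo_tool --pt "-0.33 0.49 0 -0.13 -0.07 -0.06 -0.1" --pt "0 0 0.5 0 0 0 -0.1" --pt "0 0 0.8 0 0 0 -0.1" --pt "0 0 0.8 0 0 0 -0.1" --pt "0 0 0.6 0 0 0 -0.1" --pt "0 0 0.25 0 0 0 -0.1" --pt "0 0 0 0 0 0 -0.1"

```text
t: 21.7
tool_pos: [0.6402, 0.138, 0.1288]
tcp_rot: [0.0, 0.379, 0.925, 0.001]
contact_force: [-0.0, -0.6, -0.2]
opening: 0.0508
```

```bash
python3 - <<'E'
from clamp import *
go([.6395,.138,.133],45)
E
```

```text
{'t': 21.7, 'pos': array([0.6402, 0.138 , 0.1288]), 'yaw': np.float64(45.5), 'open': 0.0508, 'F': array([-0. , -0.6, -0.2]), 'tilt': array([ 0.001,  0.002, -1.   ]), 'shift': array([ 0.02, -0.02, -0.21]), 'turn': array([ 0.02, -0.  ,  0.05]), 'shift_after': array([ 0.02, -0.02, -0.21])}
```

>>> servo_tool --pt "0 0 -0.1 0 0 0 1" --pt "0 0 0 0 0 0 1" --pt "0 0 0 0 0 0 1" --pt "0 0 0 0 0 0 1" --pt "0 0 0 0 0 0 1" --pt "0 0 0 0 0 0 1" --newtons 20

```text
t: 22.3
tool_pos: [0.6419, 0.1385, 0.1337]
tcp_rot: [0.002, 0.379, 0.925, 0.002]
contact_force: [-0.3, 0.1, -0.5]
opening: 0.0152
```

>>> servo_tool --pt "0 0 -0.4 0 0 0 1" --pt "0 0 -0.8 0 0 0 1" --pt "0 0 -0.9 0 0 0 1" --pt "0 0 -0.9 0 0 0 1" --pt "0 0 -0.9 0 0 0 1" --pt "0 0 -0.8 0 0 0 1" --pt "0 0 -0.4 0 0 0 1" --pt "0 0 0 0 0 0 1"

```text
t: 23.1
tool_pos: [0.6422, 0.1385, 0.2478]
tcp_rot: [0.004, 0.379, 0.925, 0.004]
contact_force: [0.1, -0.7, -1.2]
opening: 0.0151
```

```bash
python3 - <<'E'
from clamp import *
go([.603,-.083,.23],45)
E
```

```text
{'t': 23.1, 'pos': array([0.6422, 0.1385, 0.2478]), 'yaw': np.float64(45.5), 'open': 0.0151, 'F': array([ 0.1, -0.7, -1.2]), 'tilt': array([ 0.01 ,  0.004, -1.   ]), 'shift': array([-6.36, -9.28,  0.82]), 'turn': array([0.07, 0.03, 0.06]), 'shift_after': array([-6.45, -9.22,  0.89])}
```

>>> servo_tool --pt "-0.4 -0.5 0 0.07 0.03 0.06 1" --pt "-0.6 -0.85 0 0 0 0 1" --pt "-0.6 -0.85 0 0 0 0 1" --pt "-0.6 -0.85 0 0 0 0 1" --pt "-0.6 -0.85 0 0 0 0 1" --pt "-0.6 -0.85 0 0 0 0 1" --pt "-0.6 -0.85 0 0 0 0 1" --pt "-0.6 -0.85 0 0 0 0 1" --pt "-0.6 -0.85 0 0 0 0 1" --pt "-0.6 -0.85 0 0 0 0 1"

```text
t: 24.1
tool_pos: [0.6001, -0.0718, 0.2386]
tcp_rot: [-0.01, 0.384, 0.923, -0.006]
contact_force: [0.3, -0.0, -0.0]
opening: 0.0154
```

>>> servo_tool --pt "-0.6 -0.85 0 0 0 0 1" --pt "-0.3 -0.4 0 0 0 0 1" --pt "0 0 0 0 0 0 1" --pt "0 0 0 0 0 0 1"

```text
t: 24.5
tool_pos: [0.5908, -0.1104, 0.2354]
tcp_rot: [-0.013, 0.389, 0.921, -0.008]
contact_force: [-0.7, 0.2, -0.1]
opening: 0.0156
```

```bash
python3 - <<'E'
from clamp import *
go([.603,-.083,.19],45)
E
```

```text
{'t': 24.5, 'pos': array([ 0.5908, -0.1104,  0.2354]), 'yaw': np.float64(44.3), 'open': 0.0156, 'F': array([-0.7,  0.2, -0.1]), 'tilt': array([-0.03 , -0.005, -1.   ]), 'shift': array([0.51, 1.45, 2.24]), 'turn': array([-0.17, -0.12, -0.09]), 'shift_after': array([0.54, 1.4 , 2.27])}
```

>>> servo_tool --pt "0.25 0.65 0.3 -0.17 -0.12 -0.09 1" --pt "0.25 0.65 0.5 0 0 0 1" --pt "0 0 0.5 0 0 0 1" --pt "0 0 0.3 0 0 0 1" --pt "0 0 0 0 0 0 1"

```text
t: 25.0
tool_pos: [0.6028, -0.0786, 0.1999]
tcp_rot: [-0.001, 0.379, 0.925, 0.001]
contact_force: [0.3, 0.1, -0.2]
opening: 0.0157
```

```bash
python3 - <<'E'
from clamp import *
go([.603,-.083,.125],45)
s=shot('scene')
cv2.imwrite('pics/s6.png',cv2.resize(s['frame'][190:300,310:430],None,fx=5,fy=5,interpolation=cv2.INTER_CUBIC))
E
```

```text
{'t': 25.0, 'pos': array([ 0.6028, -0.0786,  0.1999]), 'yaw': np.float64(45.4), 'open': 0.0157, 'F': array([ 0.3,  0.1, -0.2]), 'tilt': array([-0.002,  0.002, -1.   ]), 'shift': array([-0.17, -0.15,  3.75]), 'turn': array([ 0.  , -0.02,  0.05]), 'shift_after': array([-0.16, -0.15,  3.75])}
```

View pics/s6.png

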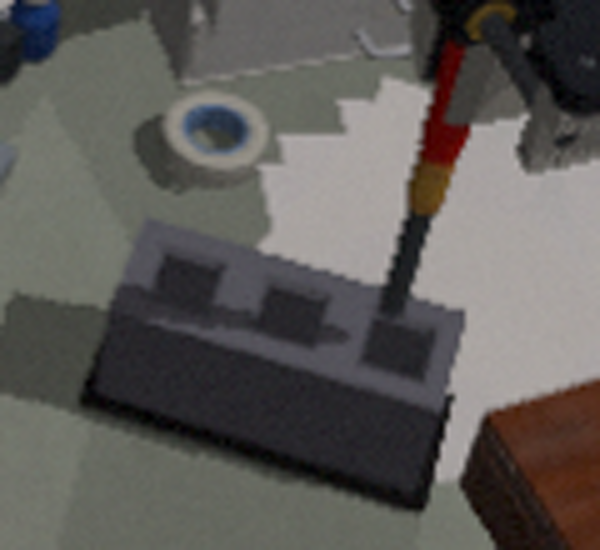

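```bash
python3 - <<'E'
from clamp import *
s=shot('scene')
print(proj(s,[[.603,-.079,.082],[.603,-.079,.142],[.603,-.079,.17],[.603,-.083,.062]]).round(1).tolist())
m=mask(s['frame'],(0,140,60),(6,255,255),(380,185,420,240)); print(blobs(m))
p=cv2.findNonZero(m).reshape(-1,2); print(p[p[:,1]>=218].mean(0),p[p[:,1]<=205].mean(0))
E
```

```text
[[389.5, 251.6], [395.8, 231.1], [398.9, 220.8], [389.6, 258.8]]
[(91, [398.7, 212.9], [395, 200, 8, 23])]
[398.13793103 219.75862069] [400.29411765 202.35294118]
```

>>> servo_tool --pt "-0.15 -0.15 0.4 0 0 0.05 1" --pt "0 0 0.6 0 0 0 1" --pt "0 0 0.6 0 0 0 1" --pt "0 0 0.6 0 0 0 1" --pt "0 0 0.6 0 0 0 1" --pt "0 0 0.4 0 0 0 1" --pt "0 0 0.2 0 0 0 1" --pt "0 0 0 0 0 0 1"

```text
t: 25.9
tool_pos: [0.6027, -0.086, 0.1264]
tcp_rot: [-0.001, 0.385, 0.923, 0.0]
contact_force: [-0.1, 0.2, -0.8]
opening: 0.0155
```

```bash
python3 - <<'E'
from clamp import *
go([.603,-.083,.125],45)
E
```

```text
{'t': 25.9, 'pos': array([ 0.6027, -0.086 ,  0.1264]), 'yaw': np.float64(44.7), 'open': 0.0155, 'F': array([-0.1,  0.2, -0.8]), 'tilt': array([-0.002,  0.001, -1.   ]), 'shift': array([0.09, 0.12, 0.07]), 'turn': array([-0.  , -0.01, -0.03]), 'shift_after': array([0.09, 0.12, 0.07])}
```

>>> servo_tool --pt "0 0 0 0 0 0 -0.1" --pt "0 0 0 0 0 0 -0.1" --pt "0 0 0 0 0 0 -0.1" --pt "0 0 0 0 0 0 -0.1" --pt "0 0 -0.6 0 0 0 -0.1" --pt "0 0 -0.9 0 0 0 -0.1" --pt "0 0 -0.9 0 0 0 -0.1" --pt "0 0 -0.9 0 0 0 -0.1" --pt "0 0 -0.9 0 0 0 -0.1" --pt "0 0 -0.4 0 0 0 -0.1"

```text
t: 26.9
tool_pos: [0.6044, -0.0859, 0.228]
tcp_rot: [0.002, 0.385, 0.923, 0.001]
contact_force: [1.2, -0.1, 0.1]
opening: 0.0509
```

```bash
python3 - <<'E'
from clamp import *
s=go([.570,.202,.22],-45); print(s['joint_positions'].round(2))
f=cv2.imread('pics/top0.png'); c=shot('top')
for lo,hi in [((22,120,50),(34,255,255)),((100,120,40),(128,255,255)),((0,140,60),(6,255,255))]: 
  for b in blobs(mask(f,lo,hi,(185,190,262,230)),10): print(b,onz(c,b[1],.155).round(4))
S=shot('scene'); print('red in rack',blobs(mask(S['frame'],(0,140,60),(5,255,255),(380,185,420,260))),proj(S,[[.603,-.083,.125]]))
E
```

```text
{'t': 26.9, 'pos': array([ 0.6044, -0.0859,  0.228 ]), 'yaw': np.float64(44.7), 'open': 0.0509, 'F': array([ 1.2, -0.1,  0.1]), 'tilt': array([ 0.004,  0.001, -1.   ]), 'shift': array([11.44,  8.91,  0.4 ]), 'turn': array([ 0.03, -0.  , 10.44]), 'shift_after': array([  8.96, -11.39,   0.4 ])}
[ 0.14  0.39 -0.06  1.67  0.03  1.08  0.86]
(40, [246.0, 214.9], [243, 212, 7, 7]) [0.5705 0.204  0.155 ]
(30, [222.2, 209.8], [219, 207, 7, 6]) [0.5799 0.248  0.155 ]
(70, [200.3, 205.4], [195, 201, 12, 9]) [0.588  0.2885 0.155 ]
red in rack [(179, [395.2, 238.1], [389, 226, 13, 25])] [[396.02399022 238.04032417]]
```

>>> servo_tool --pt "0 0 0 0 0 -1 -0.1" --pt "0 0 0 0 0 -1 -0.1" --pt "0 0 0 0 0 -1 -0.1" --pt "0 0 0 0 0 -1 -0.1" --pt "0 0 0 0 0 -1 -0.1" --pt "0 0 0 0 0 -1 -0.1" --pt "0 0 0 0 0 -1 -0.1" --pt "0 0 0 0 0 -0.8 -0.1" --pt "0 0 0 0 0 -0.4 -0.1" --pt "0 0 0 0 0 0 -0.1"

```text
t: 28.0
tool_pos: [0.5979, -0.085, 0.2173]
tcp_rot: [-0.005, -0.227, 0.974, 0.003]
contact_force: [0.1, -0.9, -0.4]
opening: 0.0503
```

>>> servo_tool --pt "-0.3 0.6 0 0 0 0 -0.1" --pt "-0.35 0.8 0 0 0 0 -0.1" --pt "-0.35 0.8 0 0 0 0 -0.1" --pt "-0.35 0.8 0 0 0 0 -0.1" --pt "-0.35 0.8 0 0 0 0 -0.1" --pt "-0.35 0.8 0 0 0 0 -0.1" --pt "-0.35 0.8 0 0 0 0 -0.1" --pt "-0.35 0.8 0 0 0 0 -0.1" --pt "-0.35 0.8 0 0 0 0 -0.1" --pt "-0.35 0.8 0 0 0 0 -0.1"

```text
t: 29.0
tool_pos: [0.5876, 0.0995, 0.2136]
tcp_rot: [-0.009, -0.218, 0.976, 0.005]
contact_force: [-0.3, 0.1, 0.1]
opening: 0.0505
```

```bash
python3 - <<'E'
from clamp import *
s=go([.570,.203,.22],120)
E
```

```text
{'t': 29.0, 'pos': array([0.5876, 0.0995, 0.2136]), 'yaw': np.float64(115.2), 'open': 0.0505, 'F': array([-0.3,  0.1,  0.1]), 'tilt': array([-0.019,  0.006, -1.   ]), 'shift': array([-1.4 ,  5.06, -0.27]), 'turn': array([ 0.09, -0.1 , -0.56]), 'shift_after': array([-1.82,  4.92, -0.32])}
```

>>> servo_tool --pt "-0.35 0.8 0 0.09 -0.1 -0.5 -0.1" --pt "-0.35 0.8 0 0 0 0 -0.1" --pt "-0.35 0.8 0 0 0 0 -0.1" --pt "-0.35 0.8 0 0 0 0 -0.1" --pt "-0.2 0.6 0 0 0 0 -0.1" --pt "-0.1 0.2 0 0 0 0 -0.1" --pt "0 0 0 0 0 0 -0.1" --pt "0 0 0 0 0 0 -0.1"

```text
t: 29.8
tool_pos: [0.5732, 0.2004, 0.2126]
tcp_rot: [0.002, -0.267, 0.964, 0.001]
contact_force: [-0.6, 0.1, -0.6]
opening: 0.0501
```

```bash
python3 - <<'E'
from clamp import *
s=go([.570,.203,.125],120)
E
```

```text
{'t': 29.8, 'pos': array([0.5732, 0.2004, 0.2126]), 'yaw': np.float64(121.0), 'open': 0.0501, 'F': array([-0.6,  0.1, -0.6]), 'tilt': array([ 0.003,  0.002, -1.   ]), 'shift': array([0.09, 0.19, 4.38]), 'turn': array([0.  , 0.02, 0.12]), 'shift_after': array([0.08, 0.19, 4.38])}
```

>>> servo_tool --pt "0.08 0.18 0.4 0 0 0.1 -0.1" --pt "0 0 0.7 0 0 0 -0.1" --pt "0 0 0.7 0 0 0 -0.1" --pt "0 0 0.7 0 0 0 -0.1" --pt "0 0 0.7 0 0 0 -0.1" --pt "0 0 0.5 0 0 0 -0.1" --pt "0 0 0.3 0 0 0 -0.1" --pt "0 0 0 0 0 0 -0.1"

```text
t: 30.6
tool_pos: [0.5695, 0.1978, 0.1227]
tcp_rot: [-0.001, -0.257, 0.967, -0.0]
contact_force: [-0.7, -0.3, 0.1]
opening: 0.0506
```

```bash
python3 - <<'E'
from clamp import *
s=go([.570,.203,.125],120)
E
```

```text
{'t': 30.6, 'pos': array([0.5695, 0.1978, 0.1227]), 'yaw': np.float64(119.7), 'open': 0.0506, 'F': array([-0.7, -0.3,  0.1]), 'tilt': array([-0.001, -0.001, -1.   ]), 'shift': array([-0.15,  0.21, -0.12]), 'turn': array([-0.  , -0.01, -0.03]), 'shift_after': array([-0.15,  0.21, -0.12])}
```

>>> servo_tool --pt "-0.15 0.2 -0.1 0 0 0 -0.1" --pt "0 0 0 0 0 0 1" --pt "0 0 0 0 0 0 1" --pt "0 0 0 0 0 0 1" --pt "0 0 0 0 0 0 1" --pt "0 0 0 0 0 0 1" --pt "0 0 0 0 0 0 1"

```text
t: 31.3
tool_pos: [0.572, 0.2044, 0.1275]
tcp_rot: [0.002, -0.257, 0.966, -0.0]
contact_force: [0.5, -0.0, -1.3]
opening: 0.0152
```

>>> servo_tool --pt "0 0 -0.5 0 0 0 1" --pt "0 0 -0.8 0 0 0 1" --pt "0 0 -0.9 0 0 0 1" --pt "0 0 -0.9 0 0 0 1" --pt "0 0 -0.9 0 0 0 1" --pt "0 0 -0.9 0 0 0 1" --pt "0 0 -0.8 0 0 0 1" --pt "0 0 -0.4 0 0 0 1" --pt "0 0 0 0 0 0 1"

```text
t: 32.2
tool_pos: [0.5713, 0.2044, 0.2585]
tcp_rot: [0.002, -0.257, 0.966, -0.0]
contact_force: [0.1, 0.9, -0.6]
opening: 0.0155
```

```bash
python3 - <<'E'
from clamp import *
s=go([.638,.138,.23],120)
E
```

```text
{'t': 32.2, 'pos': array([0.5713, 0.2044, 0.2585]), 'yaw': np.float64(119.8), 'open': 0.0155, 'F': array([ 0.1,  0.9, -0.6]), 'tilt': array([ 0.005,  0.001, -1.   ]), 'shift': array([-1.24, -4.54,  1.44]), 'turn': array([-0.01,  0.03, -0.02]), 'shift_after': array([-1.23, -4.54,  1.43])}
```

>>> servo_tool --pt "-0.15 -0.5 0 0 0 0 1" --pt "-0.2 -0.8 0 0 0 0 1" --pt "-0.2 -0.8 0.2 0 0 0 1" --pt "-0.2 -0.8 0.2 0 0 0 1" --pt "-0.2 -0.7 0.2 0 0 0 1" --pt "-0.15 -0.5 0.2 0 0 0 1" --pt "-0.1 -0.2 0 0 0 0 1" --pt "0 0 0 0 0 0 1"

```text
t: 33.0
tool_pos: [0.6398, 0.1313, 0.2356]
tcp_rot: [-0.001, -0.255, 0.967, -0.001]
contact_force: [-0.0, -0.4, -0.1]
opening: 0.0155
```

```bash
python3 - <<'E'
from clamp import *
s=go([.638,.138,.19],120)
E
```

```text
{'t': 33.0, 'pos': array([0.6398, 0.1313, 0.2356]), 'yaw': np.float64(119.5), 'open': 0.0155, 'F': array([-0. , -0.4, -0.1]), 'tilt': array([-0.002, -0.002, -1.   ]), 'shift': array([-0.09,  0.34,  2.28]), 'turn': array([-0.  , -0.02, -0.06]), 'shift_after': array([-0.09,  0.34,  2.28])}
```

>>> servo_tool --pt "-0.09 0.32 0.3 0 0 0 1" --pt "0 0 0.6 0 0 0 1" --pt "0 0 0.6 0 0 0 1" --pt "0 0 0.4 0 0 0 1" --pt "0 0 0.1 0 0 0 1" --pt "0 0 0 0 0 0 1"

```text
t: 33.6
tool_pos: [0.6355, 0.1421, 0.1916]
tcp_rot: [-0.002, -0.257, 0.966, 0.0]
contact_force: [-0.4, -0.5, -0.3]
opening: 0.0157
```

```bash
python3 - <<'E'
from clamp import *
s=go([.638,.138,.134],120)
E
```

```text
{'t': 33.6, 'pos': array([0.6355, 0.1421, 0.1916]), 'yaw': np.float64(119.8), 'open': 0.0157, 'F': array([-0.4, -0.5, -0.3]), 'tilt': array([-0.005, -0.001, -1.   ]), 'shift': array([-0.02, -0.24,  2.88]), 'turn': array([ 0.01, -0.03, -0.02]), 'shift_after': array([-0.01, -0.24,  2.88])}
```

>>> servo_tool --pt "0 -0.23 0.2 0 -0.03 0 1" --pt "0 0 0.5 0 0 0 1" --pt "0 0 0.5 0 0 0 1" --pt "0 0 0.5 0 0 0 1" --pt "0 0 0.3 0 0 0 1" --pt "0 0 0 0 0 0 1"

```text
t: 34.2
tool_pos: [0.6384, 0.1372, 0.1484]
tcp_rot: [0.0, -0.257, 0.966, 0.001]
contact_force: [0.3, -0.3, -0.2]
opening: 0.0155
```

```bash
python3 - <<'E'
from clamp import *
s=go([.638,.138,.134],120)
E
```

```text
{'t': 34.2, 'pos': array([0.6384, 0.1372, 0.1484]), 'yaw': np.float64(119.8), 'open': 0.0155, 'F': array([ 0.3, -0.3, -0.2]), 'tilt': array([ 0.   ,  0.002, -1.   ]), 'shift': array([-0.  ,  0.04,  0.72]), 'turn': array([ 0.01,  0.01, -0.03]), 'shift_after': array([-0.  ,  0.04,  0.72])}
```

>>> servo_tool --pt "0 0.04 0.35 0 0 0 1" --pt "0 0 0.3 0 0 0 1" --pt "0 0 0.1 0 0 0 1" --pt "0 0 0 0 0 0 -0.1" --pt "0 0 0 0 0 0 -0.1" --pt "0 0 0 0 0 0 -0.1" --pt "0 0 0 0 0 0 -0.1" --pt "0 0 0 0 0 0 -0.1"

```text
t: 35.0
tool_pos: [0.6395, 0.1388, 0.1339]
tcp_rot: [0.002, -0.257, 0.966, 0.001]
contact_force: [0.9, -0.6, 0.2]
opening: 0.0488
```

>>> servo_tool --pt "0 0 -0.6 0 0 0 -0.1" --pt "0 0 -0.8 0 0 0 -0.1" --pt "0 0 -0.8 0 0 0 -0.1" --pt "0 0 -0.4 0 0 0 -0.1" --pt "0 0 0 0 0 0.9 -0.1" --pt "0 0 0 0 0 1 -0.1" --pt "0 0 0 0 0 0.9 -0.1" --pt "0 0 0 0 0 0.5 -0.1" --pt "0 0 0 0 0 0 -1"

```text
t: 35.9
tool_pos: [0.6418, 0.1395, 0.198]
tcp_rot: [0.006, -0.004, 1.0, 0.002]
contact_force: [-0.5, 0.7, 0.1]
opening: 0.0547
```

```bash
python3 - <<'E'
from clamp import *
s=go([.509,.138,.195],90)
s=shot('scene'); b=blobs(mask(s['frame'],(22,120,50),(34,255,255),(270,140,330,230)),10); print(b)
print(proj(s,[[.638,.138,.166],[.638,.138,.135],[.638,.138,.104]]).round(1).tolist())
E
```

```text
{'t': 35.9, 'pos': array([0.6418, 0.1395, 0.198 ]), 'yaw': np.float64(90.4), 'open': 0.0547, 'F': array([-0.5,  0.7,  0.1]), 'tilt': array([ 0.012,  0.005, -1.   ]), 'shift': array([ 6.64, -0.03,  0.07]), 'turn': array([0.03, 0.08, 0.05]), 'shift_after': array([ 6.64, -0.08,  0.15])}
[(161, [297.5, 179.4], [294, 167, 8, 26])]
[[298.6, 168.2], [298.1, 179.7], [297.6, 190.7]]
```

Yellow stands in the socket. On to the squeeze.

>>> servo_tool --pt "0.6 0 0 0 0.08 0.05 -1" --pt "0.9 0 0 0 0 0 -1" --pt "0.9 0 0 0 0 0 -1" --pt "0.9 0 0 0 0 0 -1" --pt "0.9 0 0 0 0 0 -1" --pt "0.9 0 0 0 0 0 -1" --pt "0.7 0 0 0 0 0 -1" --pt "0.4 0 0 0 0 0 -1" --pt "0 0 0 0 0 0 -1"

```text
t: 36.85
tool_pos: [0.507, 0.1382, 0.1988]
tcp_rot: [-0.003, -0.008, 1.0, 0.002]
contact_force: [0.4, 0.5, 0.6]
opening: 0.0916
```

```bash
python3 - <<'E'
from clamp import *
s=go([.509,.138,.081],90)
E
```

```text
{'t': 36.85, 'pos': array([0.507 , 0.1382, 0.1988]), 'yaw': np.float64(90.9), 'open': 0.0916, 'F': array([0.4, 0.5, 0.6]), 'tilt': array([-0.006,  0.004, -1.   ]), 'shift': array([-0.13, -0.04,  5.89]), 'turn': array([ 0.03, -0.04,  0.1 ]), 'shift_after': array([-0.1 , -0.01,  5.89])}
```

>>> servo_tool --pt "-0.2 0 0.5 0 -0.04 0.1 -1" --pt "0 0 0.8 0 0 0 -1" --pt "0 0 0.8 0 0 0 -1" --pt "0 0 0.8 0 0 0 -1" --pt "0 0 0.8 0 0 0 -1" --pt "0 0 0.8 0 0 0 -1" --pt "0 0 0.6 0 0 0 -1" --pt "0 0 0.35 0 0 0 -1" --pt "0 0 0 0 0 0 -1"

```text
t: 37.75
tool_pos: [0.5183, 0.1384, 0.0814]
tcp_rot: [0.003, 0.003, 1.0, 0.003]
contact_force: [-0.0, 0.5, 0.9]
opening: 0.0917
```

```bash
python3 - <<'E'
from clamp import *
s=go([.510,.138,.081],90)
E
```

```text
{'t': 37.75, 'pos': array([0.5183, 0.1384, 0.0814]), 'yaw': np.float64(89.7), 'open': 0.0917, 'F': array([-0. ,  0.5,  0.9]), 'tilt': array([ 0.006,  0.006, -1.   ]), 'shift': array([ 0.42, -0.02,  0.02]), 'turn': array([ 0.04,  0.04, -0.04]), 'shift_after': array([ 0.42, -0.02,  0.02])}
```

>>> servo_tool --pt "0.2 0 0 0.04 0.04 0 -1" --pt "0.2 0 0 0 0 0 1" --pt "0 0 0 0 0 0 1" --pt "0 0 0 0 0 0 1" --pt "0 0 0 0 0 0 1" --pt "0 0 0 0 0 0 1" --pt "0 0 0 0 0 0 1" --pt "0 0 0 0 0 0 1" --pt "0 0 0 0 0 0 1" --pt "0 0 0 0 0 0 1" --newtons 40

```text
t: 38.75
tool_pos: [0.508, 0.1366, 0.0836]
tcp_rot: [-0.002, 0.004, 1.0, -0.002]
contact_force: [-1.3, -2.1, 0.5]
opening: 0.0294
```

>>> servo_tool --pt "0 0 0 0 0 0 1" --pt "0 0 0 0 0 0 1" --pt "0 0 0 0 0 0 1" --pt "0 0 0 0 0 0 1" --pt "0 0 0 0 0 0 1"

```text
t: 39.25
tool_pos: [0.508, 0.1366, 0.0836]
tcp_rot: [-0.002, 0.004, 1.0, -0.002]
contact_force: [-2.6, -1.0, 2.6]
opening: 0.0294
```

>>> servo_tool --pt "0 0 0 0 0 0 -0.6" --pt "0 0 0 0 0 0 -0.6" --pt "0 0 0 0 0 0 -0.6" --pt "0 0 0 0 0 0 -0.6" --pt "0 0 -0.6 0 0 0 -0.6" --pt "0 0 -0.9 0 0 0 -0.6" --pt "0 0 -0.9 0 0 0 -0.6" --pt "0 0 -0.9 0 0 0 -0.6" --pt "0 0 -0.9 0 0 0 -0.6" --pt "0 0 -0.4 0 0 0 -0.6"

```text
t: 40.25
tool_pos: [0.511, 0.1385, 0.1821]
tcp_rot: [0.001, 0.003, 1.0, -0.0]
contact_force: [1.0, -0.1, 0.2]
opening: 0.0735
```

```bash
python3 - <<'E'
from clamp import *
go([.529,.1375,.142],90)
s=shot('scene'); print([b for b in blobs(mask(s['frame'],(5,150,60),(19,255,255),(215,200,300,290)),30)])
E
```

```text
{'t': 40.25, 'pos': array([0.511 , 0.1385, 0.1821]), 'yaw': np.float64(89.7), 'open': 0.0735, 'F': array([ 1. , -0.1,  0.2]), 'tilt': array([ 0.003, -0.001, -1.   ]), 'shift': array([-0.89, -0.05,  2.01]), 'turn': array([-0.  ,  0.02, -0.04]), 'shift_after': array([-0.9 , -0.05,  2.  ])}
[(709, [242.6, 210.7], [215, 200, 52, 30]), (909, [256.2, 247.3], [236, 223, 42, 50]), (38, [289.4, 282.7], [287, 280, 6, 7])]
```

>>> servo_tool --pt "-0.45 0 0 0 0 -0.04 1" --pt "-0.4 0 0 0 0 0 1" --pt "0 0 0 0 0 0 1" --pt "0 0 0 0 0 0 1" --pt "0 0 0.4 0 0 0 1" --pt "0 0 0.5 0 0 0 1" --pt "0 0 0.5 0 0 0 1" --pt "0 0 0.3 0 0 0 1" --pt "0 0 0 0 0 0 1" --pt "0 0 0 0 0 0 1"

```text
t: 41.3
tool_pos: [0.527, 0.1377, 0.1412]
tcp_rot: [-0.002, -0.001, 1.0, -0.001]
contact_force: [-0.1, 0.9, -0.5]
opening: 0.0009
```

>>> servo_tool --pt "0 0 0 0 0 0 1" --pt "0 0 0 0 0 0 1" --pt "0 0 0 0 0 0 1" --pt "0 0 0 0 0 0 1" --pt "0 0 0 0 0 0 1" --pt "0 0 0 0 0 0 1" --pt "0 0 0 0 0 0 1" --pt "0 0 0 0 0 0 1" --pt "0 0 0 0 0 0 1" --pt "0 0 0 0 0 0 1"

```text
t: 42.3
tool_pos: [0.5282, 0.138, 0.1429]
tcp_rot: [-0.0, -0.001, 1.0, -0.001]
contact_force: [-0.5, -0.7, 0.0]
opening: 0.0006
```

```bash
python3 - <<'E'
from clamp import *
go([.529,.1375,.115],90)
E
```

```text
{'t': 42.3, 'pos': array([0.5282, 0.138 , 0.1429]), 'yaw': np.float64(90.1), 'open': 0.0006, 'F': array([-0.5, -0.7,  0. ]), 'tilt': array([-0.001, -0.002, -1.   ]), 'shift': array([-0.04, -0.02,  1.4 ]), 'turn': array([-0.01, -0.  ,  0.01]), 'shift_after': array([-0.04, -0.02,  1.4 ])}
```

>>> servo_tool --pt "0 0 0.4 0 0 0 1" --pt "0 0 0.4 0 0 0 1" --pt "0 0 0.4 0 0 0 1" --pt "0 0 0.25 0 0 0 1" --pt "0 0 0 0 0 0 1" --pt "0 0 0 0 0 0 1" --pt "0 0 0 0 0 0 1"

```text
t: 43.0
tool_pos: [0.5278, 0.1382, 0.1134]
tcp_rot: [-0.001, -0.001, 1.0, -0.001]
contact_force: [-2.3, -0.8, 6.8]
opening: 0.0003
```

```bash
python3 - <<'E'
from clamp import *
go([.529,.1375,.115],90)
s=shot('scene'); print([b for b in blobs(mask(s['frame'],(5,150,60),(19,255,255),(215,200,300,290)),30)])
print(blobs(mask(s['frame'],(22,120,50),(34,255,255),(270,140,330,230)),10))
E
```

```text
{'t': 43.0, 'pos': array([0.5278, 0.1382, 0.1134]), 'yaw': np.float64(90.1), 'open': 0.0003, 'F': array([-2.3, -0.8,  6.8]), 'tilt': array([-0.001, -0.002, -1.   ]), 'shift': array([-0.06, -0.04, -0.08]), 'turn': array([-0.02, -0.01,  0.01]), 'shift_after': array([-0.06, -0.04, -0.08])}
[(971, [243.5, 227.1], [218, 200, 47, 65]), (414, [267.6, 252.8], [254, 228, 28, 49]), (39, [289.4, 282.8], [287, 280, 6, 7])]
[]
```

>>> servo_tool --pt "0 0 -0.6 0 0 0 1" --pt "0 0 -0.9 0 0 0 -0.1" --pt "0 0 -0.9 0 0 0 -0.1" --pt "0 0 -0.9 0 0 0 -0.1" --pt "0 0 -0.8 0 0 0 -0.1" --pt "0 0 -0.4 0 0 0 -0.1" --pt "0 0 0 0 0 0 -0.1"

```text
t: 43.75
tool_pos: [0.5265, 0.1383, 0.2064]
tcp_rot: [-0.003, -0.001, 1.0, -0.001]
contact_force: [0.7, -0.3, -0.2]
opening: 0.0439
```

>>> servo_tool --pt "-0.5 0 0 0 0 0 -0.1" --pt "-0.8 0 0 0 0 0 -0.1" --pt "-0.9 0 0 0 0 0 -0.1" --pt "-0.9 0 0 0 0 0 -0.1" --pt "-0.9 0 0 0 0 0 -0.1" --pt "-0.8 0 0 0 0 0 -0.1" --pt "-0.5 0 0 0 0 0 -0.1" --pt "0 0 0 0 0 0 -0.1"

```text
t: 44.55
tool_pos: [0.6365, 0.1364, 0.1966]
tcp_rot: [-0.007, -0.001, 1.0, -0.003]
contact_force: [-0.1, -0.2, -0.3]
opening: 0.0509
```

>>> servo_tool --pt "0 0 0 0 0 1 -0.1" --pt "0 0 0 0 0 1 -0.1" --pt "0 0 0 0 0 1 -0.1" --pt "0 0 0 0 0 1 -0.1" --pt "0 0 0 0 0 0.9 -0.1" --pt "0 0 0 0 0 0.3 -0.1" --pt "0 0 0 0 0 0 -0.1"

```text
t: 45.25
tool_pos: [0.6307, 0.1363, 0.1916]
tcp_rot: [-0.01, 0.387, 0.922, -0.008]
contact_force: [-0.6, 0.4, 0.3]
opening: 0.0504
```

```bash
python3 - <<'E'
from clamp import *
go([.6395,.138,.133],45)
s=shot('scene'); print(blobs(mask(s['frame'],(22,120,50),(34,255,255),(270,140,330,230)),10))
print(blobs(mask(s['frame'],(5,150,60),(19,255,255),(215,200,300,290)),30))
E
```

```text
{'t': 45.25, 'pos': array([0.6307, 0.1363, 0.1916]), 'yaw': np.float64(44.5), 'open': 0.0504, 'F': array([-0.6,  0.4,  0.3]), 'tilt': array([-0.025, -0.007, -1.   ]), 'shift': array([-0.29,  0.44,  2.92]), 'turn': array([-0.15, -0.08, -0.06]), 'shift_after': array([-0.25,  0.37,  2.93])}
[(158, [297.1, 180.2], [294, 168, 8, 25])]
[(484, [245.4, 209.9], [218, 200, 49, 25]), (538, [245.8, 241.5], [225, 220, 41, 44]), (423, [268.1, 252.6], [254, 228, 29, 49]), (37, [289.4, 282.9], [287, 280, 6, 7])]
```

>>> servo_tool --pt "-0.25 0.37 0 -0.15 -0.08 -0.06 -0.1" --pt "0 0 0.5 0 0 0 -0.1" --pt "0 0 0.7 0 0 0 -0.1" --pt "0 0 0.7 0 0 0 -0.1" --pt "0 0 0.5 0 0 0 -0.1" --pt "0 0 0.25 0 0 0 -0.1" --pt "0 0 0 0 0 0 -0.1"

```text
t: 46.0
tool_pos: [0.638, 0.1376, 0.1311]
tcp_rot: [-0.002, 0.38, 0.925, -0.001]
contact_force: [0.4, -1.1, -0.4]
opening: 0.0505
```

>>> servo_tool --pt "0 0 0 0 0 0 1" --pt "0 0 0 0 0 0 1" --pt "0 0 0 0 0 0 1" --pt "0 0 0 0 0 0 1" --pt "0 0 0 0 0 0 1" --pt "0 0 0 0 0 0 1" --newtons 20

```text
t: 46.6
tool_pos: [0.6394, 0.138, 0.1329]
tcp_rot: [-0.0, 0.38, 0.925, 0.0]
contact_force: [-0.5, -0.1, 0.2]
opening: 0.0152
```

>>> servo_tool --pt "0 0 -0.4 0 0 0 1" --pt "0 0 -0.8 0 0 0 1" --pt "0 0 -0.9 0 0 0 1" --pt "0 0 -0.9 0 0 0 1" --pt "0 0 -0.9 0 0 0 1" --pt "0 0 -0.8 0 0 0 1" --pt "0 0 -0.4 0 0 0 1" --pt "0 0 0 0 0 0 1"

```text
t: 47.4
tool_pos: [0.6409, 0.1382, 0.2476]
tcp_rot: [0.002, 0.38, 0.925, 0.002]
contact_force: [0.9, -0.4, -1.3]
opening: 0.0154
```

```bash
python3 - <<'E'
from clamp import *
go([.596,-.0415,.23],45)
E
```

```text
{'t': 47.4, 'pos': array([0.6409, 0.1382, 0.2476]), 'yaw': np.float64(45.4), 'open': 0.0154, 'F': array([ 0.9, -0.4, -1.3]), 'tilt': array([ 0.006,  0.002, -1.   ]), 'shift': array([-4.71, -7.97,  0.84]), 'turn': array([0.04, 0.02, 0.04]), 'shift_after': array([-4.77, -7.94,  0.88])}
```

>>> servo_tool --pt "-0.3 -0.5 -0.3 0.04 0.02 0.04 1" --pt "-0.45 -0.75 -0.3 0 0 0 1" --pt "-0.5 -0.85 0 0 0 0 1" --pt "-0.5 -0.85 0 0 0 0 1" --pt "-0.5 -0.85 0 0 0 0 1" --pt "-0.5 -0.85 0 0 0 0 1" --pt "-0.5 -0.85 0 0 0 0 1" --pt "-0.4 -0.7 0 0 0 0 1" --pt "-0.3 -0.4 0 0 0 0 1" --pt "0 0 0 0 0 0 1"

```text
t: 48.4
tool_pos: [0.5941, -0.0323, 0.2573]
tcp_rot: [-0.005, 0.388, 0.922, -0.005]
contact_force: [-0.1, 0.0, -0.8]
opening: 0.0155
```

```bash
python3 - <<'E'
from clamp import *
go([.596,-.0415,.19],45)
E
```

```text
{'t': 48.4, 'pos': array([ 0.5941, -0.0323,  0.2573]), 'yaw': np.float64(44.4), 'open': 0.0155, 'F': array([-0.1,  0. , -0.8]), 'tilt': array([-0.013, -0.006, -1.   ]), 'shift': array([-0.41, -0.21,  3.37]), 'turn': array([-0.09, -0.03, -0.07]), 'shift_after': array([-0.39, -0.26,  3.37])}
```

>>> servo_tool --pt "-0.35 -0.2 0.4 -0.09 -0.03 -0.07 1" --pt "0 0 0.7 0 0 0 1" --pt "0 0 0.7 0 0 0 1" --pt "0 0 0.6 0 0 0 1" --pt "0 0 0.4 0 0 0 1" --pt "0 0 0.1 0 0 0 1" --pt "0 0 0 0 0 0 1"

```text
t: 49.1
tool_pos: [0.5951, -0.0359, 0.1932]
tcp_rot: [-0.002, 0.381, 0.925, 0.001]
contact_force: [0.3, 0.5, -0.5]
opening: 0.0154
```

```bash
python3 - <<'E'
from clamp import *
go([.596,-.0415,.123],45)
E
```

```text
{'t': 49.1, 'pos': array([ 0.5951, -0.0359,  0.1932]), 'yaw': np.float64(45.2), 'open': 0.0154, 'F': array([ 0.3,  0.5, -0.5]), 'tilt': array([-0.004,  0.003, -1.   ]), 'shift': array([-0.25, -0.16,  3.51]), 'turn': array([-0.  , -0.03,  0.02]), 'shift_after': array([-0.23, -0.17,  3.51])}
```

>>> servo_tool --pt "-0.23 -0.16 0 0 -0.03 0 1" --pt "0 0 0.3 0 0 0 1" --pt "0 0 0.6 0 0 0 1" --pt "0 0 0.6 0 0 0 1" --pt "0 0 0.6 0 0 0 1" --pt "0 0 0.6 0 0 0 1" --pt "0 0 0.4 0 0 0 1" --pt "0 0 0.15 0 0 0 1" --pt "0 0 0 0 0 0 1"

```text
t: 50.0
tool_pos: [0.5965, -0.0417, 0.1225]
tcp_rot: [-0.0, 0.381, 0.925, -0.0]
contact_force: [0.0, 0.4, 2.1]
opening: 0.0154
```

```bash
python3 - <<'E'
from clamp import *
go([.596,-.0415,.123],45)
E
```

```text
{'t': 50.0, 'pos': array([ 0.5965, -0.0417,  0.1225]), 'yaw': np.float64(45.2), 'open': 0.0154, 'F': array([0. , 0.4, 2.1]), 'tilt': array([-0., -0., -1.]), 'shift': array([ 0.02, -0.01, -0.03]), 'turn': array([-0.  , -0.  ,  0.03]), 'shift_after': array([ 0.02, -0.01, -0.03])}
```

>>> servo_tool --pt "0 0 0 0 0 0 -0.1" --pt "0 0 0 0 0 0 -0.1" --pt "0 0 0 0 0 0 -0.1" --pt "0 0 0 0 0 0 -0.1" --pt "0 0 -0.6 0 0 0 -0.1" --pt "0 0 -0.9 0 0 0 -0.1" --pt "0 0 -0.9 0 0 0 -0.1" --pt "0 0 -0.9 0 0 0 -0.1" --pt "0 0 -0.9 0 0 0 -0.1" --pt "0 0 -0.4 0 0 0 -0.1"

```text
t: 51.0
tool_pos: [0.5978, -0.0417, 0.2237]
tcp_rot: [0.002, 0.381, 0.925, 0.001]
contact_force: [1.1, -0.4, 0.2]
opening: 0.0506
```

>>> servo_tool --pt "0.5 0.4 0 0 0 0 -0.1" --pt "0.75 0.67 0 0 0 0 -0.1" --pt "0.75 0.67 0 0 0 0 -0.1" --pt "0.75 0.67 0 0 0 0 -0.1" --pt "0.75 0.67 0 0 0 0 -0.1" --pt "0.75 0.67 0 0 0 0 -0.1" --pt "0.75 0.67 0 0 0 0 -0.1" --pt "0.75 0.67 0 0 0 0 -0.1" --pt "0.75 0.67 0 0 0 0 -0.1" --pt "0.75 0.67 0 0 0 0 -0.1"

```text
t: 52.0
tool_pos: [0.5798, 0.1642, 0.22]
tcp_rot: [-0.001, 0.382, 0.924, -0.0]
contact_force: [-0.1, -0.0, 0.6]
opening: 0.0505
```

>>> servo_tool --pt "0.75 0.67 0 0 0 0 -0.1" --pt "0.75 0.67 0 0 0 0 -0.1" --pt "0.6 0.5 0 0 0 0 -0.1" --pt "0.3 0.3 0 0 0 0 -0.1" --pt "0 0 0 0 0 0 -0.1" --pt "0 0 0 0 0 0 -0.1"

```text
t: 52.6
tool_pos: [0.5696, 0.2389, 0.2158]
tcp_rot: [-0.004, 0.377, 0.926, -0.001]
contact_force: [-0.8, 0.2, 1.3]
opening: 0.0507
```

```bash
python3 - <<'E'
from clamp import *
go([.579,.247,.18],45)
s=shot('scene'); print(proj(s,[[.603,-.083,.125],[.596,-.042,.125]]).round(1).tolist(),blobs(mask(s['frame'],(0,140,60),(5,255,255),(340,185,420,260))),blobs(mask(s['frame'],(22,120,50),(34,255,255),(340,185,420,260))))
E
```

```text
{'t': 52.6, 'pos': array([0.5696, 0.2389, 0.2158]), 'yaw': np.float64(45.7), 'open': 0.0507, 'F': array([-0.8,  0.2,  1.3]), 'tilt': array([-0.009,  0.001, -1.   ]), 'shift': array([-0.07,  0.63,  1.79]), 'turn': array([-0.04, -0.04,  0.08]), 'shift_after': array([-0.05,  0.62,  1.79])}
[[396.0, 238.0], [373.4, 231.8]] [(176, [395.7, 237.9], [390, 225, 12, 26])] [(184, [372.5, 231.0], [367, 219, 12, 26])]
```

Both files stand in the rack. Now blue.

>>> servo_tool --pt "-0.05 0.6 0 -0.04 -0.04 0.08 -0.1" --pt "0 0 0.4 0 0 0 -0.1" --pt "0 0 0.7 0 0 0 -0.1" --pt "0 0 0.7 0 0 0 -0.1" --pt "0 0 0.7 0 0 0 -0.1" --pt "0 0 0.7 0 0 0 -0.1" --pt "0 0 0.6 0 0 0 -0.1" --pt "0 0 0.3 0 0 0 -0.1" --pt "0 0 0 0 0 0 -0.1"

```text
t: 53.55
tool_pos: [0.5793, 0.2419, 0.1239]
tcp_rot: [-0.001, 0.386, 0.922, -0.002]
contact_force: [-0.2, 0.2, -0.1]
opening: 0.0506
```

```bash
python3 - <<'E'
from clamp import *
go([.579,.247,.127],45)
E
```

```text
{'t': 53.55, 'pos': array([0.5793, 0.2419, 0.1239]), 'yaw': np.float64(44.5), 'open': 0.0506, 'F': array([-0.2,  0.2, -0.1]), 'tilt': array([-0.003, -0.003, -1.   ]), 'shift': array([ 0.19,  0.17, -0.16]), 'turn': array([-0.03, -0.  , -0.05]), 'shift_after': array([ 0.19,  0.17, -0.15])}
```

>>> servo_tool --pt "0.18 0.15 -0.15 0 0 0 -0.1" --pt "0 0 0 0 0 0 1" --pt "0 0 0 0 0 0 1" --pt "0 0 0 0 0 0 1" --pt "0 0 0 0 0 0 1" --pt "0 0 0 0 0 0 1" --pt "0 0 0 0 0 0 1"

```text
t: 54.25
tool_pos: [0.5807, 0.2483, 0.1301]
tcp_rot: [0.001, 0.386, 0.922, -0.0]
contact_force: [-0.0, -0.1, -1.1]
opening: 0.0152
```

>>> servo_tool --pt "0 0 -0.5 0 0 0 1" --pt "0 0 -0.8 0 0 0 1" --pt "0 0 -0.9 0 0 0 1" --pt "0 0 -0.9 0 0 0 1" --pt "0 0 -0.9 0 0 0 1" --pt "0 0 -0.9 0 0 0 1" --pt "0 0 -0.8 0 0 0 1" --pt "0 0 -0.4 0 0 0 1" --pt "0 0 0 0 0 0 1"

```text
t: 55.15
tool_pos: [0.5805, 0.248, 0.2609]
tcp_rot: [0.001, 0.386, 0.922, 0.001]
contact_force: [1.0, 0.2, -0.5]
opening: 0.0155
```

```bash
python3 - <<'E'
from clamp import *
go([.638,.138,.23],45)
E
```

```text
{'t': 55.15, 'pos': array([0.5805, 0.248 , 0.2609]), 'yaw': np.float64(44.5), 'open': 0.0155, 'F': array([ 1. ,  0.2, -0.5]), 'tilt': array([ 0.003, -0.   , -1.   ]), 'shift': array([-5.93, -1.81,  1.55]), 'turn': array([ 0.01,  0.01, -0.05]), 'shift_after': array([-5.92, -1.86,  1.54])}
```

>>> servo_tool --pt "-0.5 -0.15 0 0 0 -0.05 1" --pt "-0.8 -0.25 0 0 0 0 1" --pt "-0.85 -0.25 0.1 0 0 0 1" --pt "-0.85 -0.25 0.1 0 0 0 1" --pt "-0.85 -0.25 0.1 0 0 0 1" --pt "-0.7 -0.25 0.1 0 0 0 1" --pt "-0.5 -0.15 0 0 0 0 1" --pt "-0.2 -0.05 0 0 0 0 1" --pt "0 0 0 0 0 0 1"

```text
t: 56.05
tool_pos: [0.6341, 0.1359, 0.2454]
tcp_rot: [-0.002, 0.385, 0.923, -0.004]
contact_force: [-0.2, -0.0, -0.5]
opening: 0.0155
```

```bash
python3 - <<'E'
from clamp import *
go([.638,.138,.19],45)
E
```

```text
{'t': 56.05, 'pos': array([0.6341, 0.1359, 0.2454]), 'yaw': np.float64(44.7), 'open': 0.0155, 'F': array([-0.2, -0. , -0.5]), 'tilt': array([-0.007, -0.007, -1.   ]), 'shift': array([-0.06,  0.24,  2.77]), 'turn': array([-0.07, -0.  , -0.03]), 'shift_after': array([-0.06,  0.21,  2.77])}
```

>>> servo_tool --pt "-0.06 0.2 0.3 -0.07 0 0 1" --pt "0 0 0.6 0 0 0 1" --pt "0 0 0.7 0 0 0 1" --pt "0 0 0.6 0 0 0 1" --pt "0 0 0.3 0 0 0 1" --pt "0 0 0 0 0 0 1"

```text
t: 56.65
tool_pos: [0.6357, 0.1425, 0.1896]
tcp_rot: [-0.001, 0.382, 0.924, 0.001]
contact_force: [0.7, -0.1, -0.6]
opening: 0.0157
```

```bash
python3 - <<'E'
from clamp import *
go([.638,.138,.136],45)
E
```

```text
{'t': 56.65, 'pos': array([0.6357, 0.1425, 0.1896]), 'yaw': np.float64(45.0), 'open': 0.0157, 'F': array([ 0.7, -0.1, -0.6]), 'tilt': array([-0.002,  0.003, -1.   ]), 'shift': array([-0.25, -0.08,  2.68]), 'turn': array([ 0.01, -0.02,  0.01]), 'shift_after': array([-0.24, -0.08,  2.68])}
```

>>> servo_tool --pt "-0.23 -0.08 0.1 0 0 0 1" --pt "0 0 0.4 0 0 0 1" --pt "0 0 0.5 0 0 0 1" --pt "0 0 0.5 0 0 0 1" --pt "0 0 0.3 0 0 0 1" --pt "0 0 0 0 0 0 1"

```text
t: 57.25
tool_pos: [0.6384, 0.1378, 0.1509]
tcp_rot: [-0.001, 0.382, 0.924, 0.001]
contact_force: [0.2, -0.6, 0.1]
opening: 0.0156
```

```bash
python3 - <<'E'
from clamp import *
go([.638,.138,.136],45)
E
```

```text
{'t': 57.25, 'pos': array([0.6384, 0.1378, 0.1509]), 'yaw': np.float64(45.0), 'open': 0.0156, 'F': array([ 0.2, -0.6,  0.1]), 'tilt': array([-0.001,  0.003, -1.   ]), 'shift': array([ 0.02, -0.01,  0.74]), 'turn': array([ 0.01, -0.02,  0.  ]), 'shift_after': array([ 0.02, -0.01,  0.74])}
```

>>> servo_tool --pt "0 0 0.35 0 0 0 1" --pt "0 0 0.3 0 0 0 1" --pt "0 0 0.1 0 0 0 1" --pt "0 0 0 0 0 0 -0.1" --pt "0 0 0 0 0 0 -0.1" --pt "0 0 0 0 0 0 -0.1" --pt "0 0 0 0 0 0 -0.1" --pt "0 0 0 0 0 0 -0.1"

```text
t: 58.05
tool_pos: [0.64, 0.1385, 0.1365]
tcp_rot: [0.0, 0.382, 0.924, 0.002]
contact_force: [-0.1, -0.1, -0.4]
opening: 0.0489
```

>>> servo_tool --pt "0 0 -0.6 0 0 0 -0.1" --pt "0 0 -0.8 0 0 0 -0.1" --pt "0 0 -0.8 0 0 0 -0.1" --pt "0 0 -0.4 0 0 0 -0.1" --pt "0 0 0 0 0 0 -0.1"

```text
t: 58.55
tool_pos: [0.64, 0.1383, 0.1928]
tcp_rot: [0.001, 0.382, 0.924, 0.003]
contact_force: [-0.0, 0.4, -0.2]
opening: 0.0507
```

>>> servo_tool --pt "0 0 0 0 0 -1 -1" --pt "0 0 0 0 0 -1 -1" --pt "0 0 0 0 0 -1 -1" --pt "0 0 0 0 0 -1 -1" --pt "0 0 0 0 0 -0.9 -1" --pt "0 0 0 0 0 -0.3 -1" --pt "0 0 0 0 0 0 -1"

```text
t: 59.25
tool_pos: [0.6385, 0.138, 0.1907]
tcp_rot: [0.0, -0.006, 1.0, 0.002]
contact_force: [-0.2, -0.5, 0.1]
opening: 0.0915
```

```bash
python3 - <<'E'
from clamp import *
s=go([.509,.138,.195],90)
s=shot('scene'); b=blobs(mask(s['frame'],(100,120,40),(128,255,255),(270,140,310,230)),10); print(b)
print(proj(s,[[.638,.138,.166],[.638,.138,.135],[.638,.138,.104]]).round(1).tolist())
E
```

```text
{'t': 59.25, 'pos': array([0.6385, 0.138 , 0.1907]), 'yaw': np.float64(90.7), 'open': 0.0915, 'F': array([-0.2, -0.5,  0.1]), 'tilt': array([ 0.001,  0.004, -1.   ]), 'shift': array([ 6.47,  0.08, -0.22]), 'turn': array([0.02, 0.  , 0.08]), 'shift_after': array([ 6.47, -0.  , -0.21])}
[(146, [297.2, 178.4], [294, 166, 7, 26]), (183, [294.6, 222.8], [285, 214, 17, 16]), (74, [274.4, 224.4], [270, 219, 10, 11])]
[[298.6, 168.2], [298.1, 179.7], [297.6, 190.7]]
```

>>> servo_tool --pt "0.6 0 0 0 0 0.08 -1" --pt "0.9 0 0 0 0 0 -1" --pt "0.9 0 0 0 0 0 -1" --pt "0.9 0 0 0 0 0 -1" --pt "0.9 0 0 0 0 0 -1" --pt "0.9 0 0 0 0 0 -1" --pt "0.6 0 0 0 0 0 -1" --pt "0.3 0 0 0 0 0 -1" --pt "0 0 0 0 0 0 -1"

```text
t: 60.2
tool_pos: [0.5135, 0.1382, 0.1888]
tcp_rot: [-0.0, 0.008, 1.0, 0.001]
contact_force: [-0.1, -0.5, 0.5]
opening: 0.0918
```

```bash
python3 - <<'E'
from clamp import *
s=go([.510,.138,.081],90)
E
```

```text
{'t': 60.2, 'pos': array([0.5135, 0.1382, 0.1888]), 'yaw': np.float64(89.1), 'open': 0.0918, 'F': array([-0.1, -0.5,  0.5]), 'tilt': array([-0.001,  0.003, -1.   ]), 'shift': array([ 0.17, -0.03,  5.39]), 'turn': array([ 0.02, -0.  , -0.1 ]), 'shift_after': array([ 0.18, -0.01,  5.39])}
```

>>> servo_tool --pt "0.1 0 0.5 0 0 -0.1 -1" --pt "0 0 0.8 0 0 0 -1" --pt "0 0 0.8 0 0 0 -1" --pt "0 0 0.8 0 0 0 -1" --pt "0 0 0.8 0 0 0 -1" --pt "0 0 0.7 0 0 0 -1" --pt "0 0 0.4 0 0 0 -1" --pt "0 0 0.2 0 0 0 -1" --pt "0 0 0 0 0 0 -1"

```text
t: 61.1
tool_pos: [0.5167, 0.1381, 0.0807]
tcp_rot: [0.001, -0.0, 1.0, 0.002]
contact_force: [1.1, -0.3, 0.3]
opening: 0.0917
```

```bash
python3 - <<'E'
from clamp import *
s=go([.510,.138,.081],90)
E
```

```text
{'t': 61.1, 'pos': array([0.5167, 0.1381, 0.0807]), 'yaw': np.float64(90.0), 'open': 0.0917, 'F': array([ 1.1, -0.3,  0.3]), 'tilt': array([ 0.002,  0.004, -1.   ]), 'shift': array([ 0.33, -0.01, -0.02]), 'turn': array([0.03, 0.01, 0.  ]), 'shift_after': array([ 0.33, -0.01, -0.02])}
```

>>> servo_tool --pt "0.2 0 0 0.03 0 0 -1" --pt "0.1 0 0 0 0 0 1" --pt "0 0 0 0 0 0 1" --pt "0 0 0 0 0 0 1" --pt "0 0 0 0 0 0 1" --pt "0 0 0 0 0 0 1" --pt "0 0 0 0 0 0 1" --pt "0 0 0 0 0 0 1" --pt "0 0 0 0 0 0 1" --pt "0 0 0 0 0 0 1" --newtons 40

```text
t: 62.1
tool_pos: [0.5085, 0.1366, 0.083]
tcp_rot: [-0.0, 0.0, 1.0, -0.002]
contact_force: [-0.8, -1.0, 1.5]
opening: 0.0293
```

>>> servo_tool --pt "0 0 0 0 0 0 1" --pt "0 0 0 0 0 0 1" --pt "0 0 0 0 0 0 1" --pt "0 0 0 0 0 0 1" --pt "0 0 0 0 0 0 1"

```text
t: 62.6
tool_pos: [0.5085, 0.1366, 0.083]
tcp_rot: [-0.0, 0.001, 1.0, -0.002]
contact_force: [-2.3, -0.9, 3.0]
opening: 0.0293
```

>>> servo_tool --pt "0 0 0 0 0 0 -0.6" --pt "0 0 0 0 0 0 -0.6" --pt "0 0 0 0 0 0 -0.6" --pt "0 0 0 0 0 0 -0.6" --pt "0 0 -0.6 0 0 0 -0.6" --pt "0 0 -0.9 0 0 0 -0.6" --pt "0 0 -0.9 0 0 0 -0.6" --pt "0 0 -0.9 0 0 0 -0.6" --pt "0 0 -0.9 0 0 0 -0.6" --pt "0 0 -0.4 0 0 0 -0.6"

```text
t: 63.6
tool_pos: [0.5101, 0.1387, 0.1812]
tcp_rot: [0.002, -0.001, 1.0, -0.0]
contact_force: [-0.1, 0.5, -0.4]
opening: 0.0735
```

```bash
python3 - <<'E'
from clamp import *
go([.529,.1375,.142],90)
s=shot('scene'); print([b for b in blobs(mask(s['frame'],(5,150,60),(19,255,255),(215,200,300,290)),30)])
E
```

```text
{'t': 63.6, 'pos': array([0.5101, 0.1387, 0.1812]), 'yaw': np.float64(90.1), 'open': 0.0735, 'F': array([-0.1,  0.5, -0.4]), 'tilt': array([ 0.004, -0.   , -1.   ]), 'shift': array([-0.94, -0.06,  1.96]), 'turn': array([-0.  ,  0.02,  0.01]), 'shift_after': array([-0.94, -0.06,  1.96])}
[(760, [241.9, 210.4], [215, 200, 52, 30]), (915, [256.1, 247.3], [236, 223, 42, 50]), (37, [289.4, 282.8], [287, 280, 6, 7])]
```

Locked. Same lever sequence.

>>> servo_tool --pt "-0.45 0 0 0 0 0 1" --pt "-0.45 0 0 0 0 0 1" --pt "0 0 0 0 0 0 1" --pt "0 0 0 0 0 0 1" --pt "0 0 0.4 0 0 0 1" --pt "0 0 0.5 0 0 0 1" --pt "0 0 0.5 0 0 0 1" --pt "0 0 0.25 0 0 0 1" --pt "0 0 0 0 0 0 1" --pt "0 0 0 0 0 0 1"

```text
t: 64.65
tool_pos: [0.5272, 0.1379, 0.1414]
tcp_rot: [-0.001, -0.001, 1.0, -0.001]
contact_force: [0.1, 0.1, 0.7]
opening: 0.0009
```

>>> servo_tool --pt "0 0 0 0 0 0 1" --pt "0 0 0 0 0 0 1" --pt "0 0 0 0 0 0 1" --pt "0 0 0 0 0 0 1" --pt "0 0 0 0 0 0 1" --pt "0 0 0 0 0 0 1" --pt "0 0 0 0 0 0 1" --pt "0 0 0 0 0 0 1" --pt "0 0 0 0 0 0 1" --pt "0 0 0 0 0 0 1"

```text
t: 65.65
tool_pos: [0.5284, 0.1382, 0.1431]
tcp_rot: [0.0, -0.001, 1.0, -0.001]
contact_force: [0.1, 0.1, -0.4]
opening: 0.0003
```

```bash
python3 - <<'E'
from clamp import *
go([.529,.1375,.114],90)
E
```

```text
{'t': 65.65, 'pos': array([0.5284, 0.1382, 0.1431]), 'yaw': np.float64(90.1), 'open': 0.0003, 'F': array([ 0.1,  0.1, -0.4]), 'tilt': array([ 0.   , -0.001, -1.   ]), 'shift': array([-0.03, -0.03,  1.45]), 'turn': array([-0.01,  0.  ,  0.01]), 'shift_after': array([-0.03, -0.04,  1.45])}
```

>>> servo_tool --pt "0 0 0.4 0 0 0 1" --pt "0 0 0.4 0 0 0 1" --pt "0 0 0.4 0 0 0 1" --pt "0 0 0.25 0 0 0 1" --pt "0 0 0 0 0 0 1" --pt "0 0 0 0 0 0 1" --pt "0 0 0 0 0 0 1"

```text
t: 66.35
tool_pos: [0.5279, 0.1385, 0.1134]
tcp_rot: [-0.0, -0.001, 1.0, -0.001]
contact_force: [-0.6, 0.2, 5.0]
opening: 0.0004
```

```bash
python3 - <<'E'
from clamp import *
go([.529,.1375,.115],90)
s=shot('scene'); print([b for b in blobs(mask(s['frame'],(5,150,60),(19,255,255),(215,200,300,290)),30)])
E
```

```text
{'t': 66.35, 'pos': array([0.5279, 0.1385, 0.1134]), 'yaw': np.float64(90.1), 'open': 0.0004, 'F': array([-0.6,  0.2,  5. ]), 'tilt': array([-0.   , -0.002, -1.   ]), 'shift': array([-0.05, -0.05, -0.08]), 'turn': array([-0.01, -0.  ,  0.01]), 'shift_after': array([-0.05, -0.05, -0.08])}
[(1006, [243.2, 226.5], [217, 200, 48, 65]), (414, [267.6, 252.8], [254, 228, 28, 49]), (39, [289.4, 282.8], [287, 280, 6, 7])]
```

>>> servo_tool --pt "0 0 -0.6 0 0 0 1" --pt "0 0 -0.9 0 0 0 -0.1" --pt "0 0 -0.9 0 0 0 -0.1" --pt "0 0 -0.9 0 0 0 -0.1" --pt "0 0 -0.8 0 0 0 -0.1" --pt "0 0 -0.4 0 0 0 -0.1" --pt "0 0 0 0 0 0 -0.1"

```text
t: 67.1
tool_pos: [0.5265, 0.1384, 0.2065]
tcp_rot: [-0.002, -0.001, 1.0, -0.001]
contact_force: [0.4, 0.5, 0.5]
opening: 0.0438
```

>>> servo_tool --pt "-0.5 0 0 0 0 0 -0.1" --pt "-0.8 0 0 0 0 0 -0.1" --pt "-0.9 0 0 0 0 0 -0.1" --pt "-0.9 0 0 0 0 0 -0.1" --pt "-0.9 0 0 0 0 0 -0.1" --pt "-0.8 0 0 0 0 0 -0.1" --pt "-0.5 0 0 0 0 0 -0.1" --pt "0 0 0 0 0 0 -0.1"

```text
t: 67.9
tool_pos: [0.6365, 0.1366, 0.1968]
tcp_rot: [-0.007, -0.001, 1.0, -0.003]
contact_force: [0.8, -0.2, 0.5]
opening: 0.0503
```

>>> servo_tool --pt "0 0 0 0 0 1 -0.1" --pt "0 0 0 0 0 1 -0.1" --pt "0 0 0 0 0 1 -0.1" --pt "0 0 0 0 0 1 -0.1" --pt "0 0 0 0 0 0.9 -0.1" --pt "0 0 0 0 0 0.3 -0.1" --pt "0 0 0 0 0 0 -0.1"

```text
t: 68.6
tool_pos: [0.6307, 0.1365, 0.1918]
tcp_rot: [-0.01, 0.386, 0.922, -0.008]
contact_force: [0.4, 1.0, -1.0]
opening: 0.0505
```

```bash
python3 - <<'E'
from clamp import *
go([.6395,.138,.133],45)
s=shot('scene'); print(blobs(mask(s['frame'],(100,120,40),(128,255,255),(270,140,310,230)),10))
print(blobs(mask(s['frame'],(5,150,60),(19,255,255),(215,200,300,290)),30))
E
```

```text
{'t': 68.6, 'pos': array([0.6307, 0.1365, 0.1918]), 'yaw': np.float64(44.5), 'open': 0.0505, 'F': array([ 0.4,  1. , -1. ]), 'tilt': array([-0.025, -0.007, -1.   ]), 'shift': array([-0.29,  0.43,  2.93]), 'turn': array([-0.15, -0.08, -0.05]), 'shift_after': array([-0.26,  0.36,  2.94])}
[(130, [297.5, 179.9], [294, 170, 8, 22]), (184, [294.6, 222.8], [285, 213, 17, 17]), (74, [274.4, 224.4], [270, 219, 10, 11])]
[(514, [245.0, 209.7], [219, 200, 48, 25]), (538, [245.8, 241.6], [225, 220, 41, 44]), (423, [268.0, 252.7], [254, 228, 29, 50]), (37, [289.4, 282.9], [287, 280, 6, 7])]
```

>>> servo_tool --pt "-0.25 0.37 0 -0.15 -0.08 -0.06 -0.1" --pt "0 0 0.5 0 0 0 -0.1" --pt "0 0 0.7 0 0 0 -0.1" --pt "0 0 0.7 0 0 0 -0.1" --pt "0 0 0.5 0 0 0 -0.1" --pt "0 0 0.25 0 0 0 -0.1" --pt "0 0 0 0 0 0 -0.1"

```text
t: 69.35
tool_pos: [0.6382, 0.1379, 0.1314]
tcp_rot: [-0.001, 0.38, 0.925, -0.0]
contact_force: [0.4, -0.6, -0.2]
opening: 0.0502
```

>>> servo_tool --pt "0 0 0 0 0 0 1" --pt "0 0 0 0 0 0 1" --pt "0 0 0 0 0 0 1" --pt "0 0 0 0 0 0 1" --pt "0 0 0 0 0 0 1" --pt "0 0 0 0 0 0 1" --newtons 20

```text
t: 69.95
tool_pos: [0.6395, 0.1383, 0.1331]
tcp_rot: [-0.0, 0.379, 0.925, 0.001]
contact_force: [0.2, 0.3, -0.6]
opening: 0.0154
```

>>> servo_tool --pt "0 0 -0.4 0 0 0 1" --pt "0 0 -0.8 0 0 0 1" --pt "0 0 -0.9 0 0 0 1" --pt "0 0 -0.9 0 0 0 1" --pt "0 0 -0.9 0 0 0 1" --pt "0 0 -0.9 0 0 0 1" --pt "0 0 -0.8 0 0 0 1" --pt "0 0 -0.4 0 0 0 1" --pt "0 0 0 0 0 0 1"

```text
t: 70.85
tool_pos: [0.6406, 0.1384, 0.2681]
tcp_rot: [0.003, 0.379, 0.925, 0.003]
contact_force: [0.4, -0.5, -0.8]
opening: 0.0155
```

```bash
python3 - <<'E'
from clamp import *
go([.589,0,.23],45)
E
```

```text
{'t': 70.85, 'pos': array([0.6406, 0.1384, 0.2681]), 'yaw': np.float64(45.4), 'open': 0.0155, 'F': array([ 0.4, -0.5, -0.8]), 'tilt': array([ 0.007,  0.003, -1.   ]), 'shift': array([-3.02, -6.75,  1.86]), 'turn': array([0.05, 0.02, 0.05]), 'shift_after': array([-3.07, -6.72,  1.9 ])}
```

>>> servo_tool --pt "-0.2 -0.5 0 0.05 0.02 0.05 1" --pt "-0.35 -0.75 0 0 0 0 1" --pt "-0.4 -0.85 0 0 0 0 1" --pt "-0.4 -0.85 0 0 0 0 1" --pt "-0.4 -0.85 0 0 0 0 1" --pt "-0.4 -0.85 0 0 0 0 1" --pt "-0.35 -0.7 0 0 0 0 1" --pt "-0.2 -0.5 0 0 0 0 1" --pt "0 -0.2 0 0 0 0 1" --pt "0 0 0 0 0 0 1"

```text
t: 71.85
tool_pos: [0.583, -0.0034, 0.2623]
tcp_rot: [-0.005, 0.387, 0.922, -0.005]
contact_force: [-0.1, 0.7, -2.1]
opening: 0.0155
```

```bash
python3 - <<'E'
from clamp import *
go([.589,0,.19],45)
E
```

```text
{'t': 71.85, 'pos': array([ 0.583 , -0.0034,  0.2623]), 'yaw': np.float64(44.4), 'open': 0.0155, 'F': array([-0.1,  0.7, -2.1]), 'tilt': array([-0.013, -0.005, -1.   ]), 'shift': array([-0.11,  0.38,  3.61]), 'turn': array([-0.08, -0.04, -0.07]), 'shift_after': array([-0.09,  0.33,  3.62])}
```

>>> servo_tool --pt "-0.1 0.3 0.4 -0.08 -0.04 -0.07 1" --pt "0 0 0.7 0 0 0 1" --pt "0 0 0.7 0 0 0 1" --pt "0 0 0.7 0 0 0 1" --pt "0 0 0.5 0 0 0 1" --pt "0 0 0.2 0 0 0 1" --pt "0 0 0 0 0 0 1"

```text
t: 72.55
tool_pos: [0.5892, 0.0067, 0.1904]
tcp_rot: [-0.001, 0.378, 0.926, 0.001]
contact_force: [1.1, 0.1, -0.6]
opening: 0.0151
```

```bash
python3 - <<'E'
from clamp import *
go([.589,0,.123],45)
E
```

```text
{'t': 72.55, 'pos': array([0.5892, 0.0067, 0.1904]), 'yaw': np.float64(45.6), 'open': 0.0151, 'F': array([ 1.1,  0.1, -0.6]), 'tilt': array([-0.001,  0.003, -1.   ]), 'shift': array([-0.24, -0.25,  3.37]), 'turn': array([ 0.01, -0.02,  0.07]), 'shift_after': array([-0.23, -0.24,  3.37])}
```

>>> servo_tool --pt "-0.22 -0.24 0 0 0 0.05 1" --pt "0 0 0.3 0 0 0 1" --pt "0 0 0.6 0 0 0 1" --pt "0 0 0.6 0 0 0 1" --pt "0 0 0.6 0 0 0 1" --pt "0 0 0.5 0 0 0 1" --pt "0 0 0.35 0 0 0 1" --pt "0 0 0.15 0 0 0 1" --pt "0 0 0 0 0 0 1"

```text
t: 73.45
tool_pos: [0.5896, -0.0002, 0.1233]
tcp_rot: [-0.0, 0.381, 0.924, 0.001]
contact_force: [-0.8, 0.2, -0.4]
opening: 0.0152
```

```bash
python3 - <<'E'
from clamp import *
go([.589,0,.123],45)
E
```

```text
{'t': 73.45, 'pos': array([ 5.896e-01, -2.000e-04,  1.233e-01]), 'yaw': np.float64(45.2), 'open': 0.0152, 'F': array([-0.8,  0.2, -0.4]), 'tilt': array([ 0.   ,  0.003, -1.   ]), 'shift': array([ 0.03, -0.01,  0.01]), 'turn': array([ 0.02, -0.01,  0.02]), 'shift_after': array([ 0.03, -0.01,  0.01])}
```

>>> servo_tool --pt "0 0 0 0 0 0 -0.1" --pt "0 0 0 0 0 0 -0.1" --pt "0 0 0 0 0 0 -0.1" --pt "0 0 0 0 0 0 -0.1" --pt "0 0 -0.6 0 0 0 -0.1" --pt "0 0 -0.9 0 0 0 -0.1" --pt "0 0 -0.9 0 0 0 -0.1" --pt "0 0 -0.9 0 0 0 -0.1" --pt "0 0 -0.9 0 0 0 -0.1" --pt "0 0 -0.4 0 0 0 -0.1"

```text
t: 74.45
tool_pos: [0.5909, -0.0003, 0.2245]
tcp_rot: [0.002, 0.381, 0.924, 0.002]
contact_force: [-0.3, 0.8, 0.2]
opening: 0.0506
```

```bash
python3 - <<'E'
from clamp import *
go([.43,-.059,.1],45)
s=shot('scene','s7.png'); t=shot('top','t7.png')
print(proj(s,[[.43,-.059,.022],[.589,0,.125]]),proj(t,[[.43,-.059,.022]]), blobs(mask(s['frame'],(100,120,40),(128,255,255),(335,185,420,260)),20))
cv2.imwrite('pics/c7.png',cv2.resize(np.hstack([s['frame'][180:370,200:430],t['frame'][160:350,200:430]]),None,fx=1.7,fy=1.7,interpolation=cv2.INTER_CUBIC))
E
```

```text
{'t': 74.45, 'pos': array([ 5.909e-01, -3.000e-04,  2.245e-01]), 'yaw': np.float64(45.2), 'open': 0.0506, 'F': array([-0.3,  0.8,  0.2]), 'tilt': array([ 0.005,  0.003, -1.   ]), 'shift': array([ 3.64, -7.79,  6.18]), 'turn': array([0.04, 0.01, 0.02]), 'shift_after': array([ 3.61, -7.76,  6.23])}
[[337.43857743 335.04055494]
 [350.78267298 225.50123617]] [[374.42517695 285.87839588]] [(194, [350.3, 223.8], [345, 212, 12, 26])]
```

View pics/c7.png

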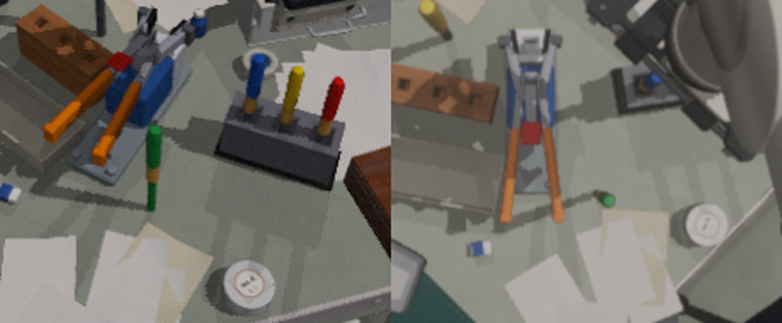

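```bash
cat > tin.py <<'E'
from h import *
def tin(roi=(355,265,415,320)):
    t=shot('top'); x0,y0,x1,y1=roi; g=cv2.cvtColor(t['frame'],cv2.COLOR_BGR2GRAY)[y0:y1,x0:x1]
    g=cv2.resize(g,None,fx=4,fy=4,interpolation=cv2.INTER_CUBIC)
    c=cv2.HoughCircles(cv2.GaussianBlur(g,(5,5),0),cv2.HOUGH_GRADIENT,1,60,param1=80,param2=18,minRadius=38,maxRadius=58)
    for q in c[0][:3]:
        u=(x0+(q[0]+.5)/4-.5,y0+(q[1]+.5)/4-.5); print('circle px',np.round(u,1),'r',q[2]/4,onz(t,u,.022).round(4))
E
python3 - <<'E'
from tin import *
tin()
s=shot('scene'); t=shot('top'); print(tri(s,(345.9,347.6),t,(385.9,292.4)), onz(s,(345.9,347.6),.022))
E
```

```text
circle px [386.  291.8] r 12.9 [ 0.4177 -0.0834  0.022 ]
(array([ 0.41605923, -0.08244543,  0.02241148]), np.float64(0.0012827733292172549)) [ 0.41589608 -0.08186569  0.022     ]
```

>>> servo_tool --pt "0 0 0 0 0 -0.9 -1" --pt "0 0 0 0 0 -1 -1" --pt "0 0 0 0 0 -1 -1" --pt "0 0 0 0 0 -0.9 -1" --pt "0 0 0 0 0 -0.3 -1" --pt "0.5 -0.4 0 0 0 0 -1" --pt "0.8 -0.6 0 0 0 0 -1" --pt "0.8 -0.6 0 0 0 0 -1" --pt "0.8 -0.6 0 0 0 0 -1" --pt "0.8 -0.6 0 0 0 0 -1"

```text
t: 75.7
tool_pos: [0.4954, -0.0456, 0.2088]
tcp_rot: [-0.012, 0.077, 0.997, 0.001]
contact_force: [0.5, -0.5, 0.7]
opening: 0.0917
```

>>> servo_tool --pt "0.8 -0.6 0 0 0 0 -1" --pt "0.8 -0.6 0 0 0 0 -1" --pt "0.7 -0.5 0 0 0 0 -1" --pt "0.5 -0.3 0 0 0 0 -1" --pt "0.3 -0.1 0 0 0 0 -1" --pt "0 0 0 0 0 0 -1" --pt "0 0 0 0 0 0 -1"

```text
t: 76.4
tool_pos: [0.4152, -0.0813, 0.2066]
tcp_rot: [-0.017, 0.084, 0.996, 0.001]
contact_force: [-0.2, -0.2, -0.5]
opening: 0.0918
```

```bash
python3 - <<'E'
from h import *
go([.4165,-.0825,.06],80)
E
```

```text
{'t': 76.4, 'pos': array([ 0.4152, -0.0813,  0.2066]), 'yaw': np.float64(80.4), 'open': 0.0918, 'F': array([-0.2, -0.2, -0.5]), 'tilt': array([-0.033,  0.005, -0.999]), 'shift': array([-0.32, -0.04,  7.32]), 'turn': array([-0.  , -0.22,  0.04]), 'shift_after': array([-0.07, -0.05,  7.33])}
```

>>> servo_tool --pt "-0.05 -0.05 0 0 -0.22 0.04 -1" --pt "0 0 0.5 0 0 0 -1" --pt "0 0 0.9 0 0 0 -1" --pt "0 0 0.9 0 0 0 -1" --pt "0 0 0.9 0 0 0 -1" --pt "0 0 0.9 0 0 0 -1" --pt "0 0 0.9 0 0 0 -1" --pt "0 0 0.8 0 0 0 -1" --pt "0 0 0.5 0 0 0 -1" --pt "0 0 0 0 0 0 -1"

```text
t: 77.4
tool_pos: [0.4224, -0.0779, 0.0715]
tcp_rot: [-0.0, 0.083, 0.997, 0.001]
contact_force: [-0.9, -0.2, 0.4]
opening: 0.0916
```

```bash
python3 - <<'E'
from h import *
go([.4165,-.0825,.006],80)
s=shot('scene')
cv2.imwrite('pics/s8.png',cv2.resize(s['frame'][250:400,270:420],None,fx=4,fy=4,interpolation=cv2.INTER_CUBIC))
E
```

```text
{'t': 77.4, 'pos': array([ 0.4224, -0.0779,  0.0715]), 'yaw': np.float64(80.5), 'open': 0.0916, 'F': array([-0.9, -0.2,  0.4]), 'tilt': array([-0.   ,  0.002, -1.   ]), 'shift': array([ 0.25, -0.28,  3.28]), 'turn': array([ 0.02, -0.01,  0.05]), 'shift_after': array([ 0.25, -0.28,  3.28])}
```

View pics/s8.png

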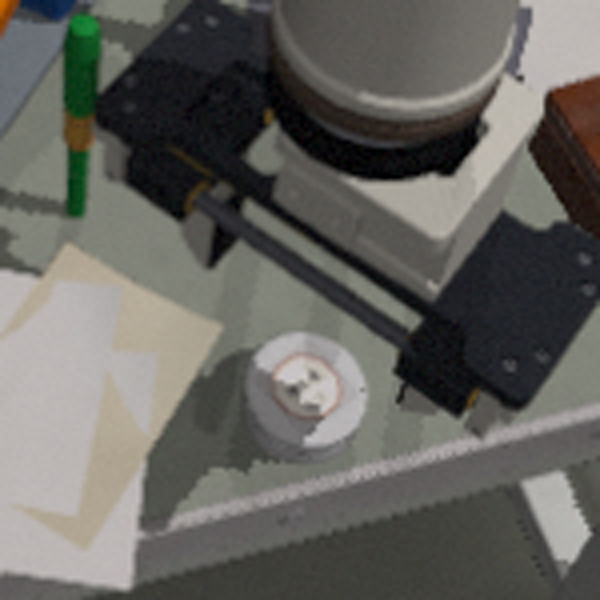

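>>> servo_tool --pt "0.25 -0.25 0.2 0 0 0.05 -1" --pt "0 0 0.5 0 0 0 -1" --pt "0 0 0.6 0 0 0 -1" --pt "0 0 0.5 0 0 0 -1" --pt "0 0 0.3 0 0 0 -1" --pt "0 0 0 0 0 0 -1"

```text
t: 78.05
tool_pos: [0.4191, -0.0832, 0.0294]
tcp_rot: [0.003, 0.088, 0.996, 0.001]
contact_force: [0.1, -0.0, -0.0]
opening: 0.0917
```

```bash
python3 - <<'E'
from h import *
go([.4165,-.0825,.007],80)
E
```

```text
{'t': 78.05, 'pos': array([ 0.4191, -0.0832,  0.0294]), 'yaw': np.float64(79.9), 'open': 0.0917, 'F': array([ 0.1, -0. , -0. ]), 'tilt': array([ 0.006,  0.001, -1.   ]), 'shift': array([0.14, 0.01, 1.12]), 'turn': array([ 0.01,  0.04, -0.01]), 'shift_after': array([0.14, 0.01, 1.12])}
```

>>> servo_tool --pt "0.14 0 0.4 0 0.04 0 -1" --pt "0 0 0.35 0 0 0 -1" --pt "0 0 0.2 0 0 0 -1" --pt "0 0 0.1 0 0 0 -1" --pt "0 0 0 0 0 0 -1"

```text
t: 78.55
tool_pos: [0.4168, -0.0826, 0.0069]
tcp_rot: [0.0, 0.088, 0.996, 0.001]
contact_force: [0.1, 0.4, -0.5]
opening: 0.0921
```

>>> servo_tool --pt "0 0 0 0 0 0 1" --pt "0 0 0 0 0 0 1" --pt "0 0 0 0 0 0 1" --pt "0 0 0 0 0 0 1" --pt "0 0 0 0 0 0 1" --pt "0 0 0 0 0 0 1" --pt "0 0 0 0 0 0 1" --newtons 20

```text
t: 79.25
tool_pos: [0.4175, -0.0828, 0.0077]
tcp_rot: [0.001, 0.088, 0.996, 0.001]
contact_force: [0.6, -0.2, -0.6]
opening: 0.0531
```

```bash
python3 - <<'E'
from h import *
go([.4165,-.0825,.2],80)
E
```

```text
{'t': 79.25, 'pos': array([ 0.4175, -0.0828,  0.0077]), 'yaw': np.float64(79.9), 'open': 0.0531, 'F': array([ 0.6, -0.2, -0.6]), 'tilt': array([ 0.002,  0.002, -1.   ]), 'shift': array([ 0.03,  0.03, -9.62]), 'turn': array([ 0.01,  0.01, -0.01]), 'shift_after': array([ 0.05,  0.  , -9.62])}
```

>>> servo_tool --pt "0 0 -0.4 0 0 0 1" --pt "0 0 -0.8 0 0 0 1" --pt "0 0 -1 0 0 0 1" --pt "0 0 -1 0 0 0 1" --pt "0 0 -1 0 0 0 1" --pt "0 0 -1 0 0 0 1" --pt "0 0 -1 0 0 0 1" --pt "0 0 -1 0 0 0 1" --pt "0 0 -1 0 0 0 1" --pt "0 0 -0.5 0 0 0 1"

```text
t: 80.25
tool_pos: [0.4138, -0.0824, 0.1908]
tcp_rot: [-0.001, 0.087, 0.996, 0.001]
contact_force: [0.8, -1.0, -1.3]
opening: 0.0527
```

>>> servo_tool --pt "0 0.5 0 0 0 0 1" --pt "0 0.8 0 0 0 0 1" --pt "0 0.9 0 0 0 0 1" --pt "0 0.9 0 0 0 0 1" --pt "0 0.9 0 0 0 0 1" --pt "0 0.9 0 0 0 0 1" --pt "0 0.9 0 0 0 0 1" --pt "0 0.9 0 0 0 0 1" --pt "0 0.9 0 0 0 0 1" --pt "0 0.9 0 0 0 0 1"

```text
t: 81.25
tool_pos: [0.4382, 0.0953, 0.1845]
tcp_rot: [-0.006, 0.089, 0.996, 0.001]
contact_force: [0.4, 0.1, -0.2]
opening: 0.053
```

```bash
python3 - <<'E'
from h import *
go([.485,.282,.2],80)
E
```

```text
{'t': 81.25, 'pos': array([0.4382, 0.0953, 0.1845]), 'yaw': np.float64(79.8), 'open': 0.053, 'F': array([ 0.4,  0.1, -0.2]), 'tilt': array([-0.013,  0.003, -1.   ]), 'shift': array([-0.64,  9.6 , -0.78]), 'turn': array([ 0.  , -0.09, -0.02]), 'shift_after': array([-0.68,  9.6 , -0.78])}
```

>>> servo_tool --pt "-0.06 0.9 -0.1 0 -0.09 0 1" --pt "-0.06 0.9 -0.1 0 0 0 1" --pt "-0.06 0.9 0 0 0 0 1" --pt "-0.06 0.9 0 0 0 0 1" --pt "-0.06 0.9 0 0 0 0 1" --pt "-0.06 0.9 0 0 0 0 1" --pt "-0.06 0.9 0 0 0 0 1" --pt "-0.06 0.9 0 0 0 0 1" --pt "-0.06 0.5 0 0 0 0 1" --pt "0 0.2 0 0 0 0 1"

```text
t: 82.25
tool_pos: [0.4653, 0.2639, 0.1761]
tcp_rot: [-0.01, 0.084, 0.996, -0.001]
contact_force: [-1.0, -1.2, -0.8]
opening: 0.0528
```

>>> servo_tool --pt "0 0 0 0 0 0 1" --pt "0 0 0 0 0 0 1"

```text
t: 82.45
tool_pos: [0.4641, 0.2636, 0.1749]
tcp_rot: [-0.011, 0.084, 0.996, -0.002]
contact_force: [-0.3, 0.2, -1.2]
opening: 0.0528
```

```bash
python3 - <<'E'
from h import *
go([.485,.282,.08],80)
E
```

```text
{'t': 82.45, 'pos': array([0.4641, 0.2636, 0.1749]), 'yaw': np.float64(80.4), 'open': 0.0528, 'F': array([-0.3,  0.2, -1.2]), 'tilt': array([-0.022, -0.002, -1.   ]), 'shift': array([-0.98,  1.1 ,  4.72]), 'turn': array([-0.04, -0.14,  0.05]), 'shift_after': array([-0.87,  1.09,  4.75])}
```

>>> servo_tool --pt "-0.4 0.5 0 -0.04 -0.14 0.05 1" --pt "-0.4 0.5 0.4 0 0 0 1" --pt "0 0 0.7 0 0 0 1" --pt "0 0 0.8 0 0 0 1" --pt "0 0 0.8 0 0 0 1" --pt "0 0 0.7 0 0 0 1" --pt "0 0 0.4 0 0 0 1" --pt "0 0 0 0 0 0 1"

```text
t: 83.25
tool_pos: [0.4859, 0.2773, 0.094]
tcp_rot: [0.003, 0.091, 0.996, -0.0]
contact_force: [0.3, 0.4, -0.4]
opening: 0.0526
```

```bash
python3 - <<'E'
from h import *
go([.485,.282,.012],80)
s=shot('scene')
cv2.imwrite('pics/s9.png',cv2.resize(s['frame'][170:300,140:280],None,fx=4,fy=4,interpolation=cv2.INTER_CUBIC))
E
```

```text
{'t': 83.25, 'pos': array([0.4859, 0.2773, 0.094 ]), 'yaw': np.float64(79.5), 'open': 0.0526, 'F': array([ 0.3,  0.4, -0.4]), 'tilt': array([ 0.005, -0.001, -1.   ]), 'shift': array([0.11, 0.22, 4.1 ]), 'turn': array([ 0.  ,  0.04, -0.06]), 'shift_after': array([0.08, 0.23, 4.1 ])}
```

View pics/s9.png

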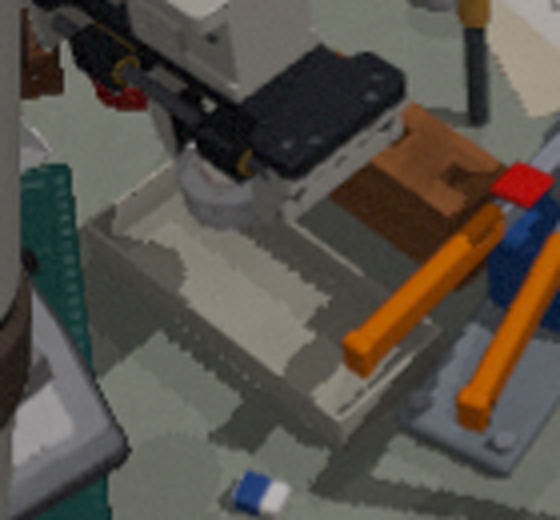

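>>> servo_tool --pt "0.08 0.2 0.2 0 0.04 -0.06 1" --pt "0 0 0.6 0 0 0 1" --pt "0 0 0.7 0 0 0 1" --pt "0 0 0.6 0 0 0 1" --pt "0 0 0.4 0 0 0 1" --pt "0 0 0.1 0 0 0 1" --pt "0 0 0 0 0 0 1"

```text
t: 84.0
tool_pos: [0.4863, 0.2829, 0.039]
tcp_rot: [0.001, 0.087, 0.996, 0.001]
contact_force: [-0.1, -0.7, -0.5]
opening: 0.0529
```

```bash
python3 - <<'E'
from h import *
go([.485,.282,.011],80)
E
```

```text
{'t': 84.0, 'pos': array([0.4863, 0.2829, 0.039 ]), 'yaw': np.float64(80.1), 'open': 0.0529, 'F': array([-0.1, -0.7, -0.5]), 'tilt': array([ 0.002,  0.002, -1.   ]), 'shift': array([ 0.06, -0.06,  1.4 ]), 'turn': array([0.01, 0.01, 0.01]), 'shift_after': array([ 0.06, -0.05,  1.4 ])}
```

>>> servo_tool --pt "0.06 -0.05 0.3 0 0 0 1" --pt "0 0 0.4 0 0 0 1" --pt "0 0 0.4 0 0 0 1" --pt "0 0 0.2 0 0 0 1" --pt "0 0 0.1 0 0 0 1" --pt "0 0 0 0 0 0 1"

```text
t: 84.6
tool_pos: [0.4857, 0.2825, 0.0096]
tcp_rot: [0.001, 0.087, 0.996, 0.001]
contact_force: [-0.5, -0.9, 4.6]
opening: 0.0528
```

```bash
python3 - <<'E'
from h import *
go([.485,.282,.011],80)
E
```

```text
{'t': 84.6, 'pos': array([0.4857, 0.2825, 0.0096]), 'yaw': np.float64(80.1), 'open': 0.0528, 'F': array([-0.5, -0.9,  4.6]), 'tilt': array([ 0.003,  0.003, -1.   ]), 'shift': array([ 0.03, -0.03, -0.07]), 'turn': array([0.02, 0.02, 0.01]), 'shift_after': array([ 0.03, -0.03, -0.07])}
```

Tin is on the tray floor; release, rise, and do the final check.

>>> servo_tool --pt "0 0 0 0 0 0 -0.6" --pt "0 0 0 0 0 0 -0.6" --pt "0 0 0 0 0 0 -0.6" --pt "0 0 0 0 0 0 -0.6" --pt "0 0 -0.3 0 0 0 -0.6" --pt "0 0 -0.6 0 0 0 -0.6" --pt "0 0 -0.9 0 0 0 -0.6" --pt "0 0 -1 0 0 0 -0.6" --pt "0 0 -1 0 0 0 -0.6" --pt "0 0 -1 0 0 0 -0.6"

```text
t: 85.6
tool_pos: [0.4843, 0.2818, 0.1106]
tcp_rot: [0.0, 0.086, 0.996, 0.001]
contact_force: [0.3, 1.1, -0.6]
opening: 0.0734
```

>>> servo_tool --pt "0 0 -1 0 0 0 -0.6" --pt "0 0 -1 0 0 0 -0.6" --pt "0 0 -1 0 0 0 -0.6" --pt "0 0 -1 0 0 0 -0.6" --pt "0 0 -1 0 0 0 -0.6" --pt "0 0 -1 0 0 0 -0.6" --pt "0 0 -0.5 0 0 0 -0.6" --pt "0 0 0 0 0 0 -0.6" --pt "0 0 0 0 0 0 -0.6" --pt "0 0 0 0 0 0 -0.6"

```text
t: 86.6
tool_pos: [0.484, 0.2824, 0.2576]
tcp_rot: [0.006, 0.086, 0.996, 0.004]
contact_force: [-0.6, -0.7, -1.0]
opening: 0.0734
```

```bash
python3 - <<'E'
from clamp import *
go()
s=shot('scene')
cv2.imwrite('pics/s10.png',cv2.resize(s['frame'][120:370,140:430],None,fx=2.3,fy=2.3,interpolation=cv2.INTER_CUBIC))
print(blobs(mask(s['frame'],(5,150,60),(19,255,255),(215,200,300,290)),30))
E
```

```text
{'t': 86.6, 'pos': array([0.484 , 0.2824, 0.2576]), 'yaw': np.float64(80.2), 'open': 0.0734, 'F': array([-0.6, -0.7, -1. ]), 'tilt': array([ 0.013,  0.007, -1.   ])}
[(1453, [242.3, 222.9], [215, 200, 52, 64]), (423, [268.0, 252.7], [254, 228, 29, 50]), (39, [289.4, 282.8], [287, 280, 6, 7])]
```

View pics/s10.png

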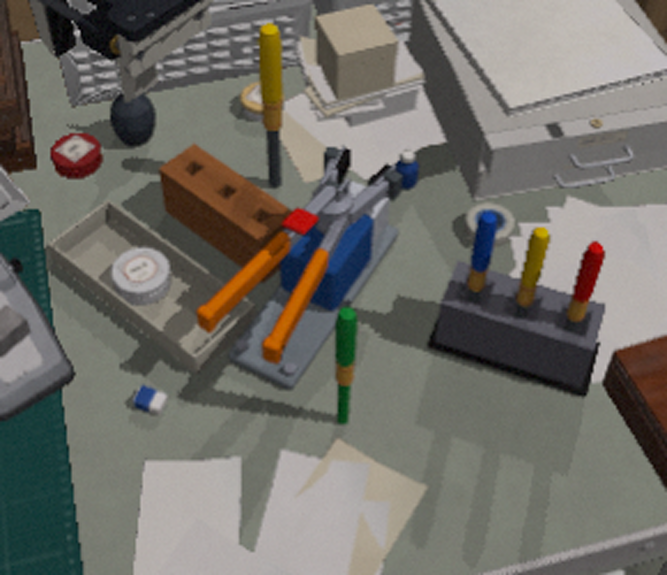

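Everything is in place: the tin lies flat in the tray at crop pixel (141, 275). Blue, yellow and red stand in the rack at (484, 250), (534, 265) and (588, 280). The pliers are open, and the bystanders and look-alikes have not moved.

```bash
python3 -c "
from station import manip
print(manip.hand_in())"
```

```text
the job is handed in; nothing more can be done
None
```

All three files were there. Red, yellow and blue were each clamped in turn, kept locked for over 3 s, released with the lever and stood in the rack. I then put the glue tin, which had been knocked about 3 cm aside, flat in the card tray and handed in at about 87 s.

**Last checks:** the final picture shows all three files upright in the rack, the tin flat in the tray and the gripper clear. The handles have the same image position as at the start, so the pliers are open. The ink bottle, tape, eraser and the look-alikes (green file, large yellow file) look unmoved.

**Worth knowing:**
- I squeezed the handles about 75 mm from the pivot, not 120 mm, with 40 N grip, to keep the gripper body clear of the green file. Each time the fingers closed to about 29 mm. The camera then showed the handles together after I let go.
- The first lever press peaked at 23.5 N, above the suggested 5 to 10 N. The other two read 5 to 7 N at the end of the press.
- I had no direct reading of the pad forces or joint angles. Locking and release were judged from the pictures and the finger opening.

No check failed or disagreed.

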